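# Lay the honing stones and the strop in their own trays

### The arm

A 7-joint arm with a two-finger parallel gripper is mounted at the origin on the work surface. World frame = base frame: x ahead of the robot, y to its left, z up, the work surface at z = 0. Lengths are in m, angles in rad, forces in N, time in s.
With the tool pointing down it reaches from about 0.35 to 0.9 m from the base axis. Payload 8.1 kg.
Tool frame: the origin (TCP) lies on the mounting face of the last link; the fingertips stand 173 mm ahead of it and the grasp point (between the pads) lies 155 mm ahead of it; z points along the fingers, y is the direction in which the jaws open and shut (so a half turn about z gives the same grasp; the last joint's range is limited). The gripper opens to 85 mm and grips with 20 to 120 N. Pads are 22 mm wide; open, the fingers measure 114 mm over their backs; the gripper's body (76 mm by 85 mm) begins 54 mm behind the grasp point. The pads swing forward as they close: fully open they stand 13 mm farther back than shut.
Start: joints at [1.211, 0.434, 0.025, 1.573, -0.012, 1.134, -0.075], TCP at [0.159, -0.605, 0.405] pointing down, gripper open.
Joint ranges: [-2.62, 2.62], [-0.44, 2.09], [-1.27, 1.32], [0.08, 2.57], [-1.32, 4.46], [0.12, 2], [-2.74, 2.74]. Speed limits (rad/s): [2.22, 2.22, 3.01, 3.01, 3.14, 3.14, 3.14].

### API

Orientations are given as a 3x3 rotation matrix whose columns are the frame's x, y, z axes.
In Python, from bench import arm, vision gives the robot as it stands.
- The arm moves only by the shell command python3 -m creep 'ROWS' [OPENING]. ROWS is JSON, a list of rows, each an object with "offset": the shift along the tool's x, y, z in m, a list of three; "twist": the turn about the tool's z in rad. A call has 1 to 20 rows; each row shifts and turns the commanded pose from where the row before left it, along the tool's axes as they then stand; what a row does not reach is not made up. A row lasts 1/12 s, in which the tool goes at most 41.7 mm and 7.16 degrees, less where a joint would pass 70% of its speed; a pose out of reach is approached as far as the arm can. A call with a gripper value outside its range is refused whole. OPENING is the finger opening in m, from 0 to 0.0854, set as the call begins (- or left out, the last holds). The fingers move at their own pace and stop on an object; the grip force is fixed at half the most. Time passes only in rows, so rows that do not move let the fingers close. It gives the time, the measured TCP pose, the force and the opening at its end, in the units of the state.
- arm.observe(): the state, without advancing time (a new reading comes with each control period).
- vision.get_image(name): name is "scene" or "top" or "wrist"; returns a dict with "pixels" (384x512x3 uint8, red, green, blue), "camera_matrix" (3x3 intrinsics, pixels), "pose" (4x4, takes a point from camera to world coordinates). Camera axes: x right, y down, z forward; pixel columns grow to the right and rows downward; lengths in m; the calibration is good to about 2 mm. A picture is of the moment at which its call begins. There is no depth.
- arm.sign_off(): hands the job in, once; it reports no verdict.
The state is a dict: "clock": time; "joint_pos": joint angles; "qvel": joint speeds; "effort": joint torques, N m; "position": TCP position; "orientation": TCP orientation; "contact_force": force on the tool from outside, world axes, zero at the start; "torque": the same for the moment, N m; "width": finger opening in m.
Only numpy, scipy, OpenCV 4.12 (cv2) and the standard library are available. Lean on these libraries where they do the work, as an engineer would, in place of code of your own. Each camera call takes 0.05 s, during which the arm holds its last target.

### The job

I am about to hone my gouges: lay the large rectangular stone, the round stone, the tapered slip stone and the leather strop each in the wooden tray made for its shape, flat on the cork inside the rim, with the strop's handle out through the gap. Set them down, do not let them fall, for the stones chip; and leave the gouge and the paste tin where they lie.

Things in the scene. Friction and masses are not known exactly. Their poses are not given: they have to be found in the camera images.
- bench_stone: large rectangular sharpening stone: two-layer block (dark grey below, light grey above) 130 mm long (its x), 50 mm wide (its y), 28 mm high, 0.4 kg, lying flat on the bench. Origin: middle of its underside, z up. Grip it across its width.
- bench_tray: rectangular light-wood tray for the large stone, outside 160 (its x) by 80 mm (its y), rim on all four sides. Fixed, level. Recess 8 mm larger all round than the stone; cork floor 8 mm above the bench; rim 7 mm wide, its top 14 mm above the bench. Origin: middle of the recess, at bench level; with the stone centred their origins coincide in plan and their x axes are parallel.
- round_stone: round sharpening stone: two-layer grey disc 60 mm in diameter, 28 mm high, 0.17 kg, lying flat on the bench. Origin: middle of its underside, z up.
- round_tray: round light-wood dish for the round stone, outside diameter 90 mm. Fixed, level. Recess 8 mm larger all round than the stone; cork floor 8 mm above the bench; rim 7 mm wide, its top 14 mm above the bench. Origin: on its axis (where the stone's axis belongs), at bench level.
- slip_stone: tapered slip stone: light grey, a long wedge from above, 110 mm long (its x), 44 mm wide at its -x end narrowing evenly to 26 mm at its +x end, 25 mm high, edges rounded, 0.19 kg, lying flat on the bench. Origin: middle of its length, on the underside, z up; it is 35 mm wide there: grip it there.
- slip_tray: wedge-shaped light-wood tray for the slip stone, 140 mm long (its x), 74 mm wide at -x, 55 mm at +x, rim all round. Fixed, level. Recess 8 mm larger all round than the stone; cork floor 8 mm above the bench; rim 7 mm wide, its top 14 mm above the bench. Origin: middle of its length, at bench level; with the stone centred the origins coincide in plan and the x axes point the same way (wide end to wide end; it fits only so).
- strop: leather strop: light wooden paddle, brown leather on top, 165 mm long (its x), lying flat, 0.12 kg. Blade 44 mm wide (its y), 25 mm high, from x = -22 to +82 mm; handle 20 mm wide, to x = -82 mm, 3.5 mm clear of the bench. Origin: middle of the overall length, on the underside, z up. Balances at x = +15 mm; grip the blade there or up to x = +30 mm.
- strop_tray: light-wood tray for the strop's blade, from x = -37 to +97 mm, 74 mm wide (its y); at -x a gap 36 mm wide for the handle is cut through the rim and 15 mm into the floor. Fixed, level. Recess 8 mm larger all round than the blade; cork floor 8 mm above the bench; rim 7 mm wide, its top 14 mm above the bench. Origin: bench level, 30 mm from mid-recess towards the gap; with the strop centred origins coincide in plan and x axes point the same way.
- gouge: carving gouge left lying among the things, roughly along x: brown handle 24 mm thick from x = -87 to +17 mm, then a brass collar and steel blade 12 mm wide to x = +102 mm. Leave it alone. Origin: under it, at bench level.
- tin: round metal paste tin, 44 mm in diameter, 22 mm high, standing among the things. Leave it alone. Origin: middle of its underside.
Things that resemble listed ones, but are neither listed nor needed, are in the scene too. What is shaped like the strop but turquoise is not meant. What is shaped like the round_stone but blue is not meant.

How it is judged:
By the outcome, as a careful person would: the job done as asked, in the order asked, and still so for the second after the job is handed in, with the robot touching nothing.
It also fails if it takes over 104 s, if anything falls off the work surface, if the arm or the gripper's body presses on something with over 40 N, if the wrist force passes 120 N, or if a joint passes its speed limit or range.

## Working session

There is one attempt and no reset: what is moved stays moved. The work goes in short steps, Python scripts to look and compute and a shell command to move; the robot and the scene stay as the last step left them, time stands still between calls to the robot, and variables do not carry over. Pictures are saved under pics/ and viewed, and the job is handed in when it is done.

```bash
ls; mkdir -p pics
python3 - <<'E'
from bench import arm, vision
import cv2,numpy as np
s=arm.observe()
for k in s: print(k,np.round(s[k],3).tolist())
for n in ["scene","top","wrist"]:
    im=vision.get_image(n)
    cv2.imwrite(f"pics/{n}0.png",im["pixels"][:,:,::-1])
    np.savez(f"{n}0.npz",**im)
    print(n,np.round(im["camera_matrix"],1).tolist(),np.round(im["pose"],3).tolist())
E
```

```text
pics
clock 0.0
joint_pos [1.211, 0.435, 0.025, 1.574, -0.012, 1.134, -0.075]
qvel [-0.0, 0.002, -0.001, -0.0, 0.001, 0.0, 0.001]
effort [-0.001, -67.048, 1.025, -31.622, 0.016, 0.012, 0.0]
position [0.159, -0.604, 0.404]
orientation [[0.967, 0.254, -0.001], [0.254, -0.967, 0.002], [-0.0, -0.002, -1.0]]
contact_force [-0.349, -0.222, -1.123]
torque [-0.017, 0.022, 0.024]
width 0.086
scene [[466.2, 0.0, 253.9], [0.0, 466.2, 199.1], [0.0, 0.0, 1.0]] [[0.773, 0.506, -0.383, 0.913], [0.634, -0.608, 0.478, -0.538], [0.009, -0.613, -0.79, 0.964], [0.0, 0.0, 0.0, 1.0]]
top [[373.9, 0.0, 257.8], [0.0, 373.9, 187.1], [0.0, 0.0, 1.0]] [[0.15, -0.96, 0.235, 0.275], [-0.989, -0.147, 0.03, -0.013], [0.005, -0.236, -0.972, 0.877], [0.0, 0.0, 0.0, 1.0]]
wrist [[274.4, 0.0, 249.9], [0.0, 274.4, 193.8], [0.0, 0.0, 1.0]] [[0.254, -0.931, -0.262, 0.225], [-0.967, -0.244, -0.068, -0.586], [-0.001, 0.271, -0.963, 0.373], [0.0, 0.0, 0.0, 1.0]]
```

View pics/scene0.png

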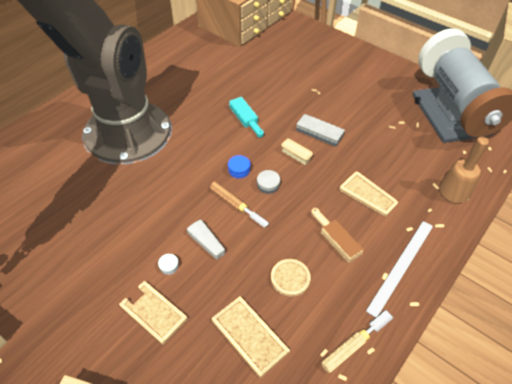

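View pics/top0.png

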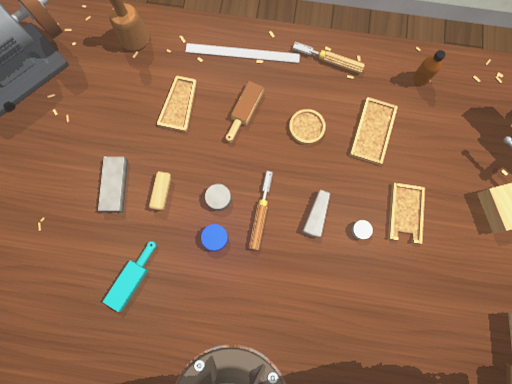

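View pics/wrist0.png

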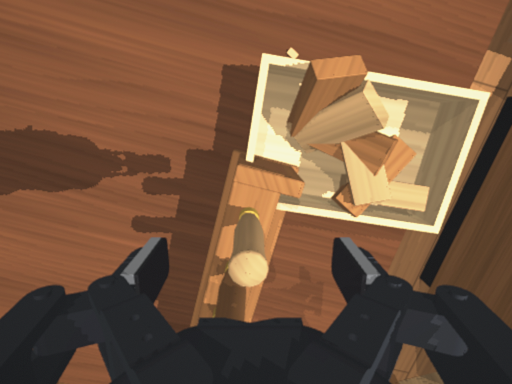

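The overhead picture, with pixels in "top":
- **Bench stone:** (113,184). The pale wood block at (160,190) could be mistaken for it.
- **Round stone:** grey disc at (218,197). The blue disc at (214,237) and the tin at (363,230) resemble it.
- **Slip stone:** (317,213).
- **Strop:** brown leather at (245,112). The turquoise one at (130,278) is not meant.
- **Trays:** bench (374,130), round (307,127), slip (177,104), strop (406,212).
- **Gouge:** (262,212). A second gouge lies at (335,58).

I'll check these in a close crop.

```bash
cat > h.py <<'E'
import numpy as np,cv2
from bench import arm,vision
def shot(n,tag=None):
    im=vision.get_image(n)
    if tag: cv2.imwrite(f"pics/{tag}.png",im["pixels"][:,:,::-1]); np.savez(f"{tag}.npz",**im)
    return im
def ray(im,p):
    K=im["camera_matrix"];T=im["pose"]
    d=T[:3,:3]@np.linalg.inv(K)@np.array([p[0],p[1],1.]);return T[:3,3],d/np.linalg.norm(d)
def plane(im,p,z):
    o,d=ray(im,p);return o+d*(z-o[2])/d[2]
def tri(a,pa,b,pb):
    o1,d1=ray(a,pa);o2,d2=ray(b,pb)
    A=np.stack([d1,-d2],1);t=np.linalg.lstsq(A,o2-o1,rcond=None)[0]
    x=o1+d1*t[0];y=o2+d2*t[1];return (x+y)/2,np.linalg.norm(x-y)
def proj(im,X):
    T=im["pose"];c=T[:3,:3].T@(np.asarray(X)-T[:3,3]);q=im["camera_matrix"]@c;return q[:2]/q[2]
def crop(im,u0,v0,u1,v1,s,name):
    c=im["pixels"][v0:v1,u0:u1,::-1];cv2.imwrite(f"pics/{name}.png",cv2.resize(c,None,fx=s,fy=s,interpolation=cv2.INTER_CUBIC))
def load(n): return dict(np.load(n+".npz"))
E
python3 - <<'E'
from h import *
t=load("top0");crop(t,90,70,290,250,4,"topL0");crop(t,240,80,440,260,4,"topR0")
s=load("scene0");crop(s,190,80,410,280,3.6,"sc1")
E
```

```text
(no output)
```

View pics/topL0.png

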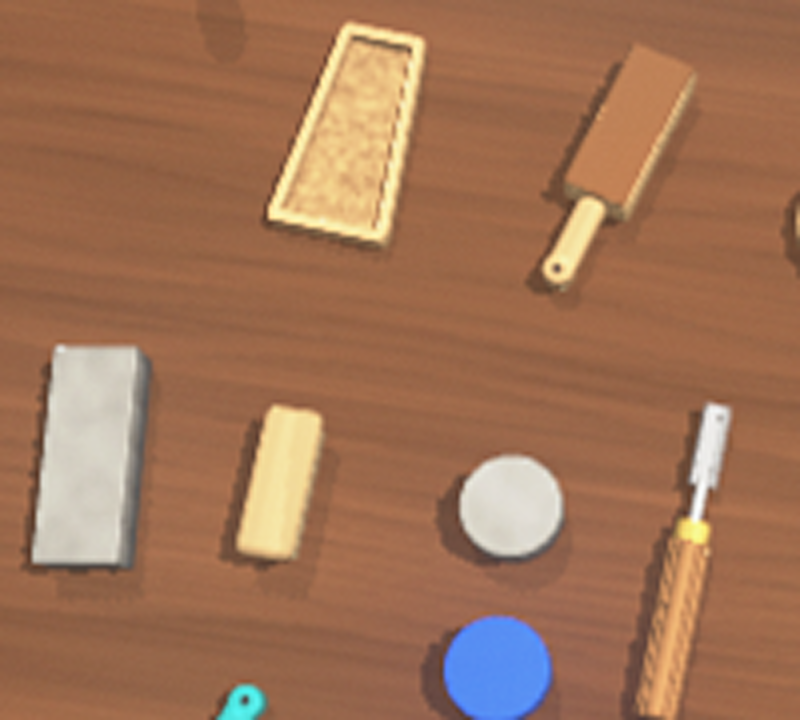

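View pics/topR0.png

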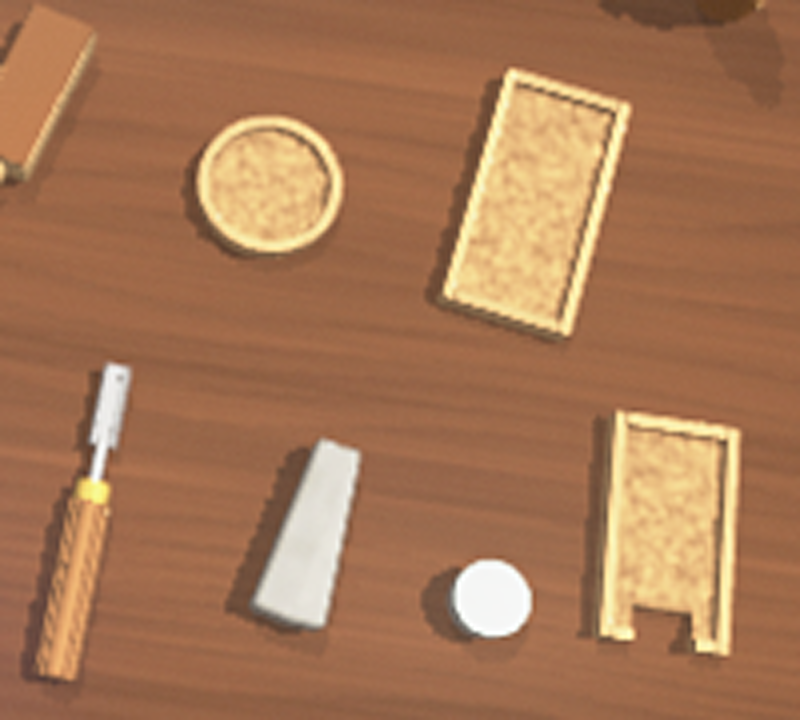

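View pics/sc1.png

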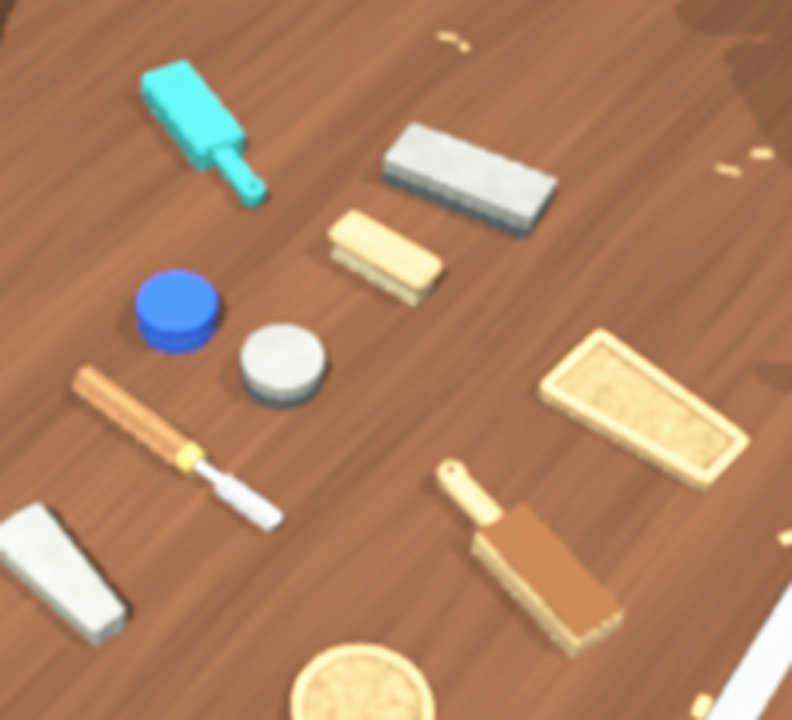

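The crops confirm the choices: the grey two-layer block and disc, the plain light wedge, and the brown-leather paddle. The pale wood block, the blue disc and the turquoise paddle are decoys. Next I'll measure each by colour masks in two views.

```bash
cat > m.py <<'E'
from h import *
def mask(im,kind):
    hsv=cv2.cvtColor(im["pixels"],cv2.COLOR_RGB2HSV).astype(int);H,S,V=hsv[...,0],hsv[...,1],hsv[...,2]
    if kind=="grey": m=(S<45)&(V>150)
    if kind=="wood": m=(V>175)&(S>45)&(S<150)&(H>12)&(H<32)
    if kind=="leather": m=(H<14)&(S>120)&(V>150)
    return m.astype(np.uint8)*255
def blobs(im,kind,amin=250):
    c,_=cv2.findContours(mask(im,kind),cv2.RETR_EXTERNAL,cv2.CHAIN_APPROX_NONE)
    for k in c:
        if cv2.contourArea(k)>amin:
            M=cv2.moments(k);e=cv2.approxPolyDP(k,0.03*cv2.arcLength(k,True),True)[:,0]
            yield np.array([M['m10'],M['m01']])/M['m00'],cv2.contourArea(k),e,k
if __name__=="__main__":
    for n in("top0","scene0"):
        im=load(n)
        for kind in("grey","wood","leather"):
            for c,a,e,_ in blobs(im,kind): print(n,kind,np.round(c,1),a,e.tolist() if len(e)<9 else len(e))
E
python3 m.py
python3 - <<'E'
from h import *
t=load("top0")
for n,p in dict(bs=(113,184),leather=(248,104),tray=(374,95),table=(200,150),slip=(317,213),cork=(374,130)).items():
    print(n,cv2.cvtColor(t["pixels"],cv2.COLOR_RGB2HSV)[p[1],p[0]])
E
```

```text
top0 grey [362.4 229.1] 271.5 [[359, 220], [354, 224], [354, 233], [357, 237], [366, 238], [371, 234], [372, 228], [367, 221]]
top0 grey [317.3 214.4] 607.5 [[322, 190], [304, 228], [318, 236], [329, 195]]
top0 grey [217.3 196.1] 469.0 [[215, 184], [206, 190], [205, 199], [211, 207], [221, 208], [229, 201], [230, 195], [226, 187]]
top0 grey [111.2 183.6] 1113.0 [[105, 156], [98, 210], [118, 210], [124, 157]]
top0 grey [242.5  52.5] 912.5 [[185, 51], [299, 60], [189, 43]]
top0 grey [480.9   3.9] 522.0 [[418, 0], [511, 12], [511, 0]]
top0 wood [258.9 223.6] 380.0 [[262, 199], [250, 242], [256, 249], [267, 208]]
top0 wood [503.3 202.8] 625.5 [[511, 182], [489, 189], [506, 230], [511, 229]]
top0 wood [407.7 210.7] 1621.5 [[394, 182], [390, 238], [412, 232], [422, 243], [424, 187]]
top0 wood [159.8 189.9] 516.5 [[158, 171], [149, 206], [161, 209], [170, 174]]
top0 wood [307.3 125.4] 942.0 [[297, 111], [289, 123], [292, 134], [304, 142], [319, 139], [325, 130], [322, 116], [312, 109]]
top0 wood [374.2 129.8] 1934.0 [[367, 97], [351, 153], [382, 163], [397, 106]]
top0 wood [178.1 103.6] 131
[... 2561 characters left out ...]
.3] 2466.5 [[381, 0], [487, 41], [502, 11], [497, 0]]
scene0 wood [182.6   9.1] 414.0 [[171, 0], [174, 23], [196, 10], [195, 0]]
scene0 leather [ 36.6 186.1] 4033.0 [[80, 140], [0, 183], [0, 243], [90, 155]]
scene0 leather [ 22.  153.2] 933.5 [[71, 116], [0, 150], [0, 178], [57, 140], [34, 141]]
scene0 leather [490.7  95.7] 276.0 [[511, 90], [494, 89], [473, 102], [477, 107], [496, 96], [511, 94]]
scene0 leather [71.  98.1] 423.0 [[90, 104], [72, 86], [35, 110], [59, 99], [85, 108]]
scene0 leather [260.6 222.2] 113145.5 [[511, 121], [173, 26], [10, 381], [423, 218], [387, 383]]
bs [ 23  24 216]
leather [ 12 141 192]
tray [ 12 138 150]
table [ 11 140 159]
slip [ 23  15 224]
cork [ 18 116 233]
```

Run:
```python
from h import *
t=load("top0");s=load("scene0")
def L(c): return ((c[0]+.5)/4-.5+90,(c[1]+.5)/4-.5+70)
def R(c): return ((c[0]+.5)/4-.5+240,(c[1]+.5)/4-.5+80)
def S(c): return ((c[0]+.5)/3.6-.5+190,(c[1]+.5)/3.6-.5+80)
pairs={"bench centroid":((111.2,183.6),(319.9,127.8)),"round":(L((511,505)),(268,179.7)),
"roundtray":(R((271,184)),(290.3,277)),"benchtray":(R((536,202)),(250,335.7)),"sliptray":((178.1,103.6),(368.6,193.3)),
"strop far R":(L((694,72)),S((620,617))),"strop far L":(L((641,45)),S((0,0))),
"strop blade nearL":(L((566,187)),S((517,507))),"strop blade nearR":(L((623,212)),S((475,545))),
"strop farR2":(L((694,72)),S((574,648))),"strop farL2":(L((641,45)),S((620,610)))}
for k,(a,b) in pairs.items():
    if b[0]<191 and 'strop' in k: continue
    X,g=tri(t,a,s,b); print(k,np.round(X*1000,1),"gap",round(g*1000,1))
def rep(n,P,f,z):
    X=[plane(t,f(p) if f else p,z) for p in P]; X=np.array(X)[:,:2]
    print(n,np.round(X*1000).tolist(),"sides",np.round(np.linalg.norm(X-np.roll(X,-1,0),axis=1)*1000,1),"mean",np.round(X.mean(0)*1000,1),"dir01",np.round(np.degrees(np.arctan2(*(X[0]-X[1])[::-1])),1),"dir32",np.round(np.degrees(np.arctan2(*(X[3]-X[2])[::-1])),1))
rep("bench",[(55,347),(33,564),(120,566),(137,347)],L,.028)
rep("slip",[(322,440),(253,604),(323,625),(360,455)],R,.025)
rep("strop",[(641,45),(566,187),(623,212),(694,72)],L,.025)
rep("benchtray",[(510,68),(441,298),(567,332),(630,103)],R,.014)
rep("sliptray",[(347,23),(266,215),(385,240),(425,38)],L,.014)
rep("stroptray",[(616,410),(598,634),(727,654),(741,429)],R,.014)
for n,p,f,z in(("round",(511,505),L,.028),("roundtray",(271,184),R,.014),("tin",(491,597),R,.022),("hole",(557,268),L,.02)):print(n,np.round(plane(t,f(p),z)*1000,1))
```

```text
bench centroid [437.  356.   22.3] gap 0.2
round [444.9 103.5  24.9] gap 0.7
roundtray [657.6 -83.6  11.1] gap 0.5
benchtray [ 673.4 -248.2    6.4] gap 1.9
sliptray [668.3 246.1   8.8] gap 1.0
strop far R [743.4  50.6  34.7] gap 32.4
strop blade nearL [648.7 105.9  20.8] gap 0.2
strop blade nearR [641.6  68.9  10.2] gap 1.9
strop farR2 [738.9  38.7  17.8] gap 2.3
strop farL2 [747.8  74.8  27.9] gap 0.6
bench [[498.0, 388.0], [369.0, 368.0], [375.0, 319.0], [506.0, 340.0]] sides [130.8  49.9 132.   48.6] mean [436.9 353.7] dir01 8.7 dir32 9.3
slip [[496.0, -131.0], [395.0, -103.0], [389.0, -144.0], [491.0, -154.0]] sides [105.4  41.2 102.3  23.6] mean [ 442.6 -133.2] dir01 -15.5 dir32 -5.8
strop [[749.0, 75.0], [647.0, 105.0], [636.0, 68.0], [736.0, 39.0]] sides [106.7  38.8 104.   38.1] mean [692.   71.9] dir01 -16.6 dir32 -16.2
benchtray [[757.0, -224.0], [598.0, -195.0], [588.0, -272.0], [745.0, -300.0]] sides [161.7  78.  159.1  77.6] mean [ 672.1 -247.6] dir01 -10.3 dir32 -10.2
sliptray [[742.0, 264.0], [605.0, 287.0], [600.0, 211.0], [739.0, 213.0]] sides [138.8  76.  139.1  51.3] mean [671.5 243.8] dir01 -9.5 dir32 0.7
stroptray [[544.0, -304.0], [409.0, -303.0], [409.0, -377.0], [544.0, -379.0]] sides [134.9  74.1 134.8  74.4] mean [ 476.3 -340.8] dir01 -0.7 dir32 -0.8
round [444.5 103.3  28. ]
roundtray [656.2 -83.6  14. ]
tin [ 419.7 -238.    22. ]
hole [595.8 102.7  20. ]
```

The two-view heights agree with the text to within about 5 mm, and the sizes match to within 1–4 mm. So I'll travel to the bench stone, keeping away from the base.

```bash
cat >> h.py <<'E'
def go(x,y,z,yaw):
    s=arm.observe();R=np.array(s["orientation"]);p=np.array(s["position"])
    th=np.degrees(np.arctan2(R[1,0],R[0,0]));a=np.radians(yaw)
    d=np.array([x,y,z])-p
    o=[d[0]*np.cos(a)+d[1]*np.sin(a),d[0]*np.sin(a)-d[1]*np.cos(a),-d[2]]
    print("t",round(s["clock"],2),"pos",np.round(p,4),"yaw",round(th,2),"w",round(s["width"],4),"F",np.round(s["contact_force"],1),"tilt",np.round(R[:2,2],4))
    print("twist %.3f then offset"%(-np.radians(yaw-th)),np.round(o,4),"rows",round(np.linalg.norm(o)/.041,1))
E
python3 -m creep '[{"offset":[0,0,0],"twist":0.1},{"offset":[0.0277,-0.0297,0],"twist":0},{"offset":[0.0277,-0.0297,0],"twist":0},{"offset":[0.0277,-0.0297,0],"twist":0},{"offset":[0.0277,-0.0297,0],"twist":0},{"offset":[0.0277,-0.0297,0],"twist":0},{"offset":[0.0277,-0.0297,0],"twist":0},{"offset":[0.0277,-0.0297,0],"twist":0},{"offset":[0.0277,-0.0297,0],"twist":0},{"offset":[0.0277,-0.0297,0],"twist":0},{"offset":[0.0277,-0.0297,0],"twist":0},{"offset":[0.0277,-0.0297,0],"twist":0},{"offset":[0.0277,-0.0297,0],"twist":0},{"offset":[0.0277,-0.0297,0],"twist":0},{"offset":[0.0277,-0.0297,0],"twist":0},{"offset":[0.0277,-0.0297,0],"twist":0}]'
python3 -c "from h import *
go(.437,.354,.36,9);shot('wrist','w1')"
```

```text
clock: 1.48
position: [0.5002, -0.0978, 0.4047]
orientation: [[0.988, 0.156, 0.0], [0.156, -0.988, -0.0], [0.0, 0.0, -1.0]]
contact_force: [0.8, -1.3, -0.4]
width: 0.0852
t 1.48 pos [ 0.5002 -0.0978  0.4047] yaw 8.96 w 0.0852 F [ 0.8 -1.3 -0.4] tilt [ 0.     -0.0002]
twist -0.001 then offset [ 0.0082 -0.4562  0.0447] rows 11.2
```

```bash
python3 -m creep '[{"offset":[0.0007,-0.038,0.0037],"twist":0},{"offset":[0.0007,-0.038,0.0037],"twist":0},{"offset":[0.0007,-0.038,0.0037],"twist":0},{"offset":[0.0007,-0.038,0.0037],"twist":0},{"offset":[0.0007,-0.038,0.0037],"twist":0},{"offset":[0.0007,-0.038,0.0037],"twist":0},{"offset":[0.0007,-0.038,0.0037],"twist":0},{"offset":[0.0007,-0.038,0.0037],"twist":0},{"offset":[0.0007,-0.038,0.0037],"twist":0},{"offset":[0.0007,-0.038,0.0037],"twist":0},{"offset":[0.0007,-0.038,0.0037],"twist":0},{"offset":[0.0007,-0.038,0.0037],"twist":0},{"offset":[0,0,0],"twist":0}]'
python3 -c "from h import *
go(.437,.354,.36,9);shot('wrist','w2')"
```

```text
clock: 2.62
position: [0.4335, 0.3593, 0.3598]
orientation: [[0.986, 0.165, -0.002], [0.165, -0.986, 0.005], [-0.001, -0.005, -1.0]]
contact_force: [0.5, 0.3, 0.3]
width: 0.0857
t 2.62 pos [0.4335 0.3593 0.3598] yaw 9.48 w 0.0857 F [0.5 0.3 0.3] tilt [-0.0021  0.0047]
twist 0.008 then offset [ 0.0027  0.0058 -0.0002] rows 0.2
```

View pics/w2.png

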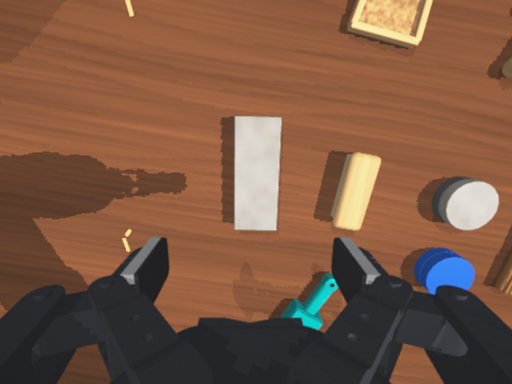

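View pics/w1.png

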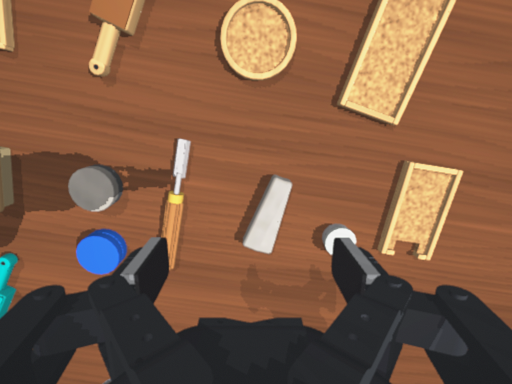

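w2 shows the bench stone's top face at px (235..281, 117..230), the pale block at (356,191), the round stone at (468,203) and the blue disc at (444,272). w1 shows the slip stone at (268,214) and the strop and bench trays. Now to measure from these views.

Run:
```python
from m import *
t=load("top0")
for n in("w1","w2"):
    im=load(n);crop(im,180,90,380,240,4,n+"c")
    for c,a,e,k in blobs(im,"grey"):
        print(n,np.round(c,1),a,e.tolist() if len(e)<7 else len(e))
w=load("w2");c2=None
for c,a,e,k in blobs(w,"grey"):
    if 220<c[0]<290:
        r=cv2.minAreaRect(k);b=cv2.boxPoints(r);X=np.array([plane(w,p,.028) for p in b])[:,:2]
        print("bench corners",np.round(X*1000,1).tolist(),"mean",np.round(X.mean(0)*1000,1),np.round(np.linalg.norm(X-np.roll(X,-1,0),axis=1)*1000,1))
        M=max(((X[i]-X[(i+1)%4]) for i in range(4)),key=np.linalg.norm);print("yaw",np.degrees(np.arctan2(M[1],M[0])))
        print("tri",tri(t,(111.2,183.6),w,c))
```

```text
w1 [338.  237.4] 323.0 9
w1 [268.7 217.4] 1725.0 [[276, 177], [243, 243], [268, 253], [291, 186]]
w1 [180.9 161.8] 494.0 [[183, 139], [177, 145], [175, 193], [190, 142]]
w2 [471.7 205.2] 1886.0 8
w2 [256.4 171.9] 4878.5 [[235, 116], [234, 228], [275, 230], [280, 117]]
bench corners [[371.3, 371.2], [499.2, 388.4], [506.4, 341.1], [379.3, 318.1]] mean [439.  354.7] [129.1  47.9 129.2  53.7]
yaw 10.247400917946027
tri (array([0.43973344, 0.35677825, 0.01681009]), np.float64(0.004628121124255276))
```

View pics/w2c.png

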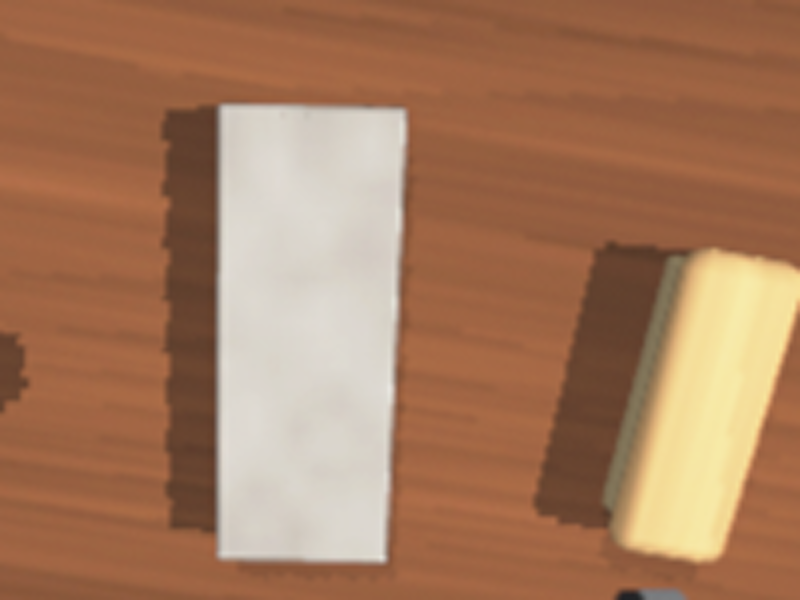

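View pics/w1c.png

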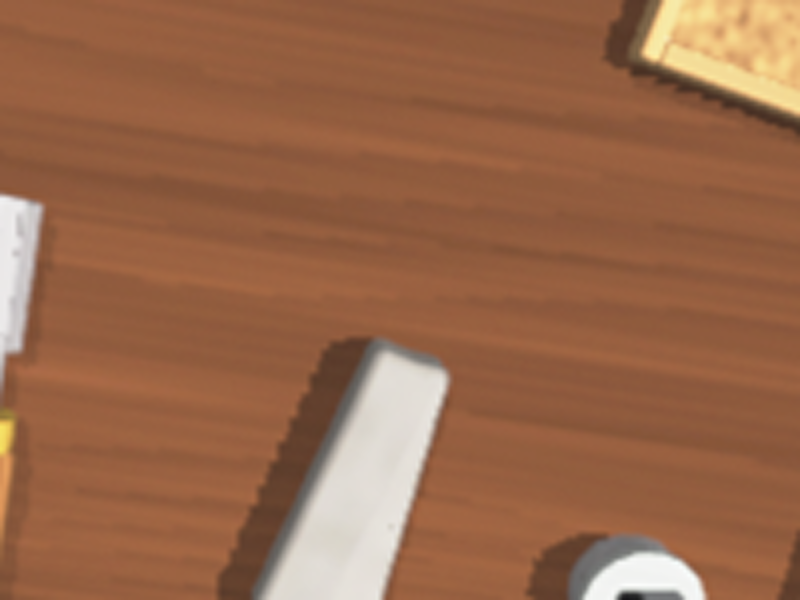

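Run:
```python
from h import *
t=load("top0");w=load("w2")
L=lambda c:((c[0]+.5)/4-.5+90,(c[1]+.5)/4-.5+70)
W=lambda c:((c[0]+.5)/4-.5+180,(c[1]+.5)/4-.5+90)
T=[(55,347),(33,564),(120,566),(137,347)];P=[(218,104),(218,560),(387,562),(407,108)]
Z=[tri(t,L(a),w,W(b)) for a,b in zip(T,P)];print([(np.round(x*1000,1).tolist(),round(g*1000,1)) for x,g in Z])
X=np.array([plane(w,W(b),.028) for b in P]);print(np.round(X*1000,1).tolist(),X.mean(0))
f=lambda a,b:np.degrees(np.arctan2(*(X[a]-X[b])[1::-1]));print(f(0,1),f(3,2))
go(.438,.354,.27,9)
```

```text
[([499.1, 389.6, 24.5], np.float64(0.1)), ([369.3, 370.0, 24.0], np.float64(0.0)), ([376.3, 320.2, 23.0], np.float64(1.1)), ([506.1, 340.2, 27.1], np.float64(0.6))]
[[499.1, 389.4, 28.0], [371.1, 370.0, 28.0], [378.7, 320.7, 28.0], [506.3, 340.1, 28.0]] [0.43882037 0.35505998 0.028     ]
8.580054507460863 8.639115781419687
t 2.67 pos [0.4347 0.356  0.3597] yaw 9.37 w 0.0854 F [ 0.2 -0.8  0.4] tilt [-0.0018  0.0019]
twist 0.006 then offset [0.0029 0.0025 0.0897] rows 2.2
```

```bash
python3 -m creep '[{"offset":[0.002,0,0.03],"twist":0},{"offset":[0,0,0.03],"twist":0},{"offset":[0,0,0.025],"twist":0},{"offset":[0,0,0.015],"twist":0},{"offset":[0,0,0],"twist":0},{"offset":[0,0,0],"twist":0}]'
python3 -c "from h import *
go(.4385,.3545,.178,8.7)"
```

```text
clock: 3.17
position: [0.439, 0.3513, 0.2599]
orientation: [[0.988, 0.155, -0.001], [0.155, -0.988, -0.002], [-0.001, 0.001, -1.0]]
contact_force: [-0.6, 0.3, 0.9]
width: 0.0855
t 3.17 pos [0.439  0.3513 0.2599] yaw 8.92 w 0.0855 F [-0.6  0.3  0.9] tilt [-0.0013 -0.0017]
twist 0.004 then offset [-0.     -0.0033  0.0819] rows 2.0
```

```bash
python3 -m creep '[{"offset":[0,-0.002,0.022],"twist":0.004},{"offset":[0,0,0.022],"twist":0},{"offset":[0,0,0.018],"twist":0},{"offset":[0,0,0.01],"twist":0},{"offset":[0,0,0.006],"twist":0},{"offset":[0,0,0.003],"twist":0},{"offset":[0,0,0.001],"twist":0},{"offset":[0,0,0],"twist":0},{"offset":[0,0,0],"twist":0}]'
python3 -c "from h import *
go(.4385,.3545,.178,8.7);shot('wrist','w3')"
```

```text
clock: 3.92
position: [0.4387, 0.3547, 0.1792]
orientation: [[0.988, 0.152, 0.001], [0.152, -0.988, 0.001], [0.001, -0.001, -1.0]]
contact_force: [0.6, -0.1, -0.9]
width: 0.0853
t 3.92 pos [0.4387 0.3547 0.1792] yaw 8.75 w 0.0853 F [ 0.6 -0.1 -0.9] tilt [0.0011 0.0009]
twist 0.001 then offset [-0.0002  0.0001  0.0012] rows 0.0
```

View pics/w3.png

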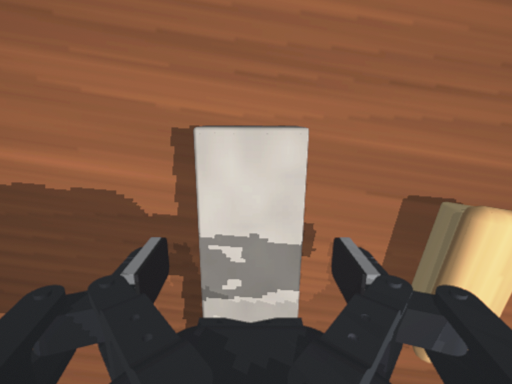

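The stone sits centred between the pads, at px (197..307). Closing.

```bash
python3 -m creep '[{"offset":[0,0,0.001],"twist":0},{"offset":[0,0,0],"twist":0},{"offset":[0,0,0],"twist":0},{"offset":[0,0,0],"twist":0},{"offset":[0,0,0],"twist":0},{"offset":[0,0,0],"twist":0},{"offset":[0,0,0],"twist":0},{"offset":[0,0,0],"twist":0}]' 0.04
python3 -c "from h import *
go(.4385,.3545,.178,8.7);s=shot('scene','s3');crop(s,250,60,400,170,5,'s3c')"
```

```text
clock: 4.63
position: [0.4384, 0.3545, 0.1777]
orientation: [[0.988, 0.152, 0.0], [0.152, -0.988, 0.0], [0.0, -0.0, -1.0]]
contact_force: [-1.0, -1.4, 5.1]
width: 0.0488
t 4.63 pos [0.4384 0.3545 0.1777] yaw 8.75 w 0.0488 F [-1.  -1.4  5.1] tilt [0.0004 0.0002]
twist 0.001 then offset [ 0.0001  0.     -0.0003] rows 0.0
```

View pics/s3c.png

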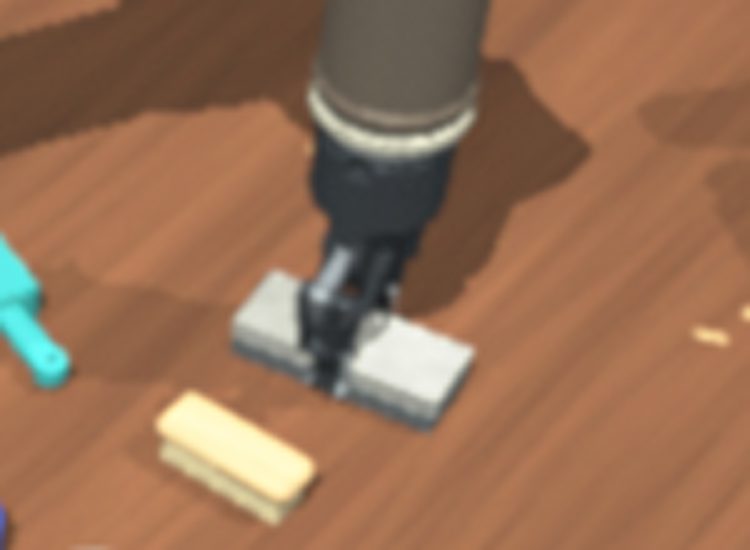

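Run:
```python
from h import *
s=load("s3");a=np.radians(8.75);y=np.array([np.sin(a),-np.cos(a)]);x=np.array([np.cos(a),np.sin(a)])
for off in(.025,.032,.039):
  for z in(0,.005,.01,.015):
    c=np.array([.4384,.3545])+y*off
    print(off,z,[np.round((proj(s,[*(c+x*k),z])-[250,60])*5,0).tolist() for k in(-.011,.011)])
```

```text
0.025 0 [[310.0, 388.0], [344.0, 402.0]]
0.025 0.005 [[311.0, 382.0], [345.0, 396.0]]
0.025 0.01 [[311.0, 376.0], [346.0, 390.0]]
0.025 0.015 [[312.0, 370.0], [347.0, 384.0]]
0.032 0 [[304.0, 396.0], [338.0, 410.0]]
0.032 0.005 [[305.0, 389.0], [339.0, 403.0]]
0.032 0.01 [[306.0, 383.0], [340.0, 397.0]]
0.032 0.015 [[307.0, 377.0], [341.0, 391.0]]
0.039 0 [[299.0, 403.0], [333.0, 417.0]]
0.039 0.005 [[300.0, 397.0], [334.0, 411.0]]
0.039 0.01 [[301.0, 391.0], [335.0, 405.0]]
0.039 0.015 [[302.0, 384.0], [336.0, 398.0]]
```

Fingertips are about 8–11 mm up. I'll regrip 3 mm higher so they clear the tray rim when placing.

```bash
python3 -m creep '[{"offset":[0,0,0],"twist":0},{"offset":[0,0,0],"twist":0},{"offset":[0,0,-0.003],"twist":0},{"offset":[0,0,0],"twist":0}]' 0.06
python3 -m creep '[{"offset":[0,0,0],"twist":0},{"offset":[0,0,0],"twist":0},{"offset":[0,0,0],"twist":0},{"offset":[0,0,0],"twist":0},{"offset":[0,0,0],"twist":0},{"offset":[0,0,0],"twist":0}]' 0.03
python3 -m creep '[{"offset":[0,0,-0.004],"twist":0},{"offset":[0,0,-0.01],"twist":0},{"offset":[0,0,-0.02],"twist":0},{"offset":[0,0,-0.03],"twist":0},{"offset":[0,0,-0.03],"twist":0},{"offset":[0,0,-0.02],"twist":0},{"offset":[0,0,0],"twist":0}]'
python3 -c "from h import *
go(.672,-.2475,.29,-10.2);w=shot('wrist','w4');s=shot('scene','s4');crop(s,250,40,400,150,5,'s4c')"
```

```text
clock: 5.02
position: [0.4385, 0.3545, 0.1806]
orientation: [[0.988, 0.152, 0.0], [0.152, -0.988, 0.0], [0.0, -0.0, -1.0]]
contact_force: [0.7, 0.2, 0.5]
width: 0.0601
clock: 5.52
position: [0.4385, 0.3545, 0.1808]
orientation: [[0.988, 0.152, 0.001], [0.152, -0.988, 0.0], [0.001, -0.0, -1.0]]
contact_force: [-0.8, -1.3, 6.4]
width: 0.0486
clock: 6.1
position: [0.4391, 0.3555, 0.2992]
orientation: [[0.988, 0.152, 0.005], [0.152, -0.988, 0.005], [0.006, -0.004, -1.0]]
contact_force: [1.0, 0.3, -3.3]
width: 0.0485
t 6.1 pos [0.4391 0.3555 0.2992] yaw 8.75 w 0.0485 F [ 1.   0.3 -3.3] tilt [0.0052 0.0047]
twist 0.331 then offset [0.336  0.5522 0.0092] rows 15.8
```

View pics/s4c.png

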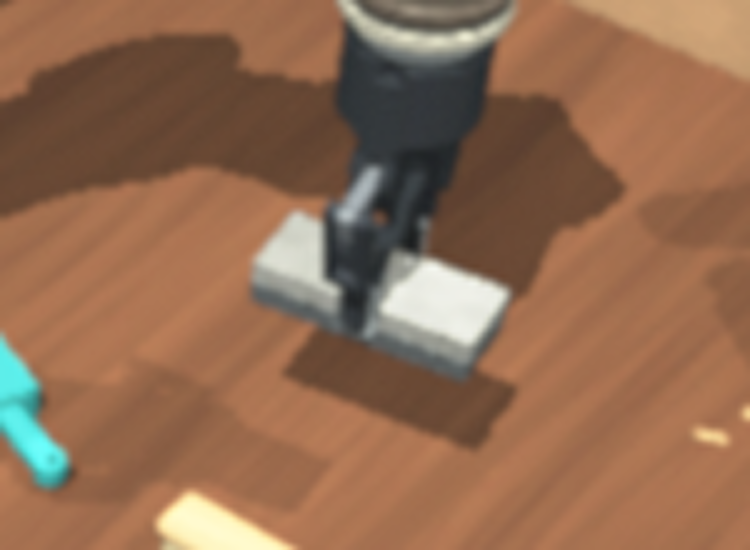

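```bash
python3 -m creep '[{"offset":[0,0,0],"twist":0.08},{"offset":[0.005,0.008,0],"twist":0.08},{"offset":[0.01,0.016,0],"twist":0.08},{"offset":[0.015,0.025,0],"twist":0.08},{"offset":[0.018,0.03,0],"twist":0.011},{"offset":[0.018,0.03,0],"twist":0},{"offset":[0.018,0.03,0],"twist":0},{"offset":[0.018,0.03,0],"twist":0},{"offset":[0.018,0.03,0],"twist":0},{"offset":[0.018,0.03,0],"twist":0},{"offset":[0.018,0.03,0],"twist":0},{"offset":[0.018,0.03,0],"twist":0},{"offset":[0.018,0.03,0],"twist":0},{"offset":[0.018,0.03,0],"twist":0},{"offset":[0.018,0.03,0],"twist":0},{"offset":[0.012,0.02,0],"twist":0},{"offset":[0.01,0.015,0],"twist":0},{"offset":[0,0.01,0],"twist":0},{"offset":[0,0,0],"twist":0},{"offset":[0,0,0],"twist":0}]'
python3 -c "from h import *
go(.672,-.2475,.29,-10.2);w=shot('wrist','w5');s=shot('scene','s5')"
```

```text
clock: 7.87
position: [0.6161, -0.1031, 0.293]
orientation: [[0.984, -0.178, -0.003], [-0.178, -0.984, 0.001], [-0.003, -0.0, -1.0]]
contact_force: [0.8, 0.5, -3.5]
width: 0.0488
t 7.87 pos [ 0.6161 -0.1031  0.293 ] yaw -10.24 w 0.0488 F [ 0.8  0.5 -3.5] tilt [-0.0027  0.0007]
twist -0.001 then offset [0.0806 0.1322 0.003 ] rows 3.8
```

View pics/w5.png

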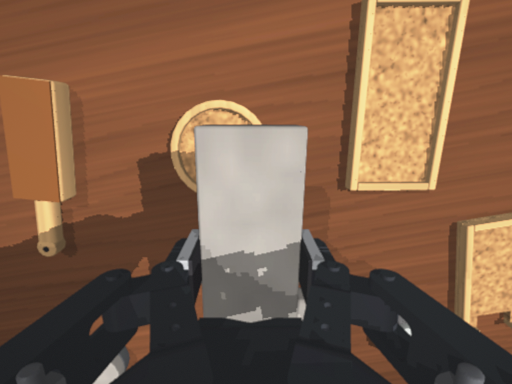

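View pics/s5.png

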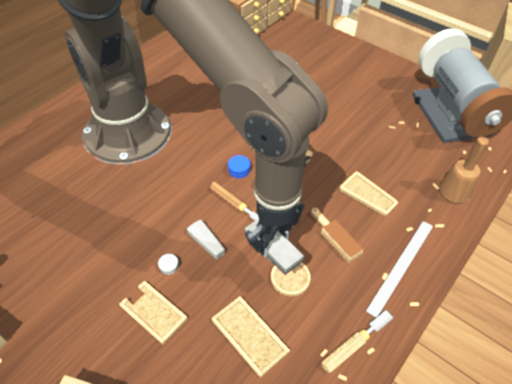

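Run:
```python
from h import *
t=load("top0");w=load("w5");crop(w,330,0,512,200,4,"w5c")
R=lambda c:((c[0]+.5)/4-.5+240,(c[1]+.5)/4-.5+80)
for a,b in(((441,298),(346,190)),((567,332),(437,190))):
    x,g=tri(t,R(a),w,b);print(np.round(x*1000,1),round(g*1000,1),np.round(plane(w,b,.014)*1000,1),np.round(plane(t,R(a),.014)*1000,1))
# held stone far-end top corners
for p in((196,127),(306,127)):
    z=.293-.1806+.028;print("stone far corner",np.round(plane(w,p,z)*1000,1))
a=np.radians(-10.24);c=np.array([.6161,-.1031]);x=np.array([np.cos(a),np.sin(a)]);y=np.array([np.sin(a),-np.cos(a)])
print("expect",np.round((c+x*.065-y*.025)*1000,1),np.round((c+x*.065+y*.025)*1000,1))
```

```text
[ 600.3 -194.5    7.5] 2.9 [ 602.4 -191.    14. ] [ 598.2 -194.6   14. ]
[ 587.9 -272.2   16.2] 1.8 [ 587.2 -274.6   14. ] [ 588.2 -272.    14. ]
stone far corner [683.4 -90.9 140.4]
stone far corner [ 675.  -137.3  140.4]
expect [684.5 -90.1] [ 675.6 -139.3]
```

View pics/w5c.png

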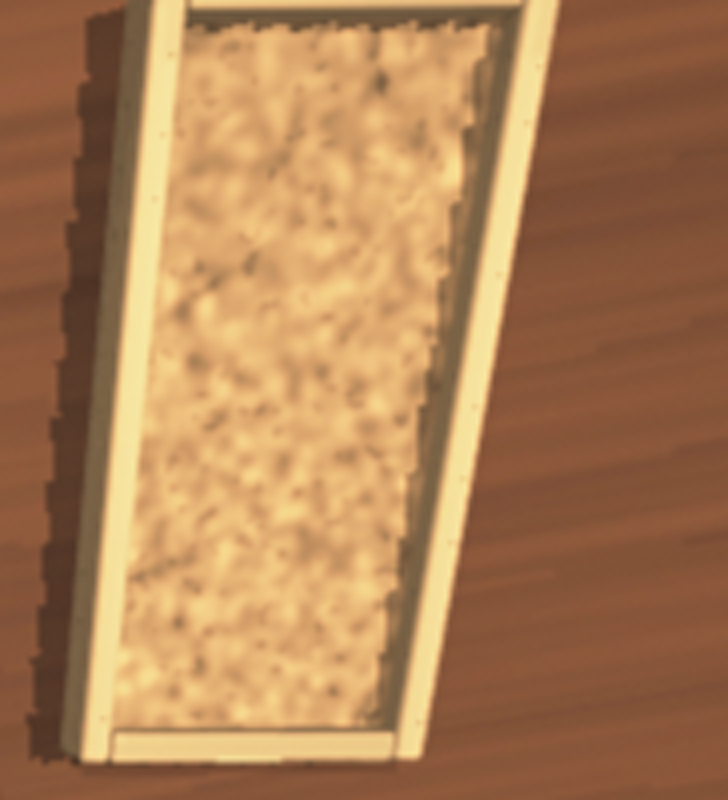

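```bash
python3 -m creep '[{"offset":[0.015,0.025,0],"twist":0},{"offset":[0.02,0.032,0],"twist":0},{"offset":[0.02,0.032,0],"twist":0},{"offset":[0.015,0.025,0],"twist":0},{"offset":[0.0105,0.0175,0.01],"twist":0},{"offset":[0,0,0.02],"twist":0},{"offset":[0,0,0.02],"twist":0},{"offset":[0,0,0.01],"twist":0},{"offset":[0,0,0],"twist":0},{"offset":[0,0,0],"twist":0},{"offset":[0,0,0],"twist":0}]'
python3 -c "from h import *
go(.673,-.2477,.189,-10.3)
s=shot('scene','s6');crop(s,180,240,340,384,4.5,'s6c');w=shot('wrist','w6')"
```

```text
clock: 8.88
position: [0.6736, -0.2463, 0.2357]
orientation: [[0.984, -0.176, 0.002], [-0.176, -0.984, -0.0], [0.002, -0.0, -1.0]]
contact_force: [-0.2, -0.2, -2.4]
width: 0.049
t 8.88 pos [ 0.6736 -0.2463  0.2357] yaw -10.15 w 0.049 F [-0.2 -0.2 -2.4] tilt [ 0.0018 -0.0002]
twist 0.003 then offset [-0.0003  0.0015  0.0467] rows 1.1
```

View pics/s6c.png

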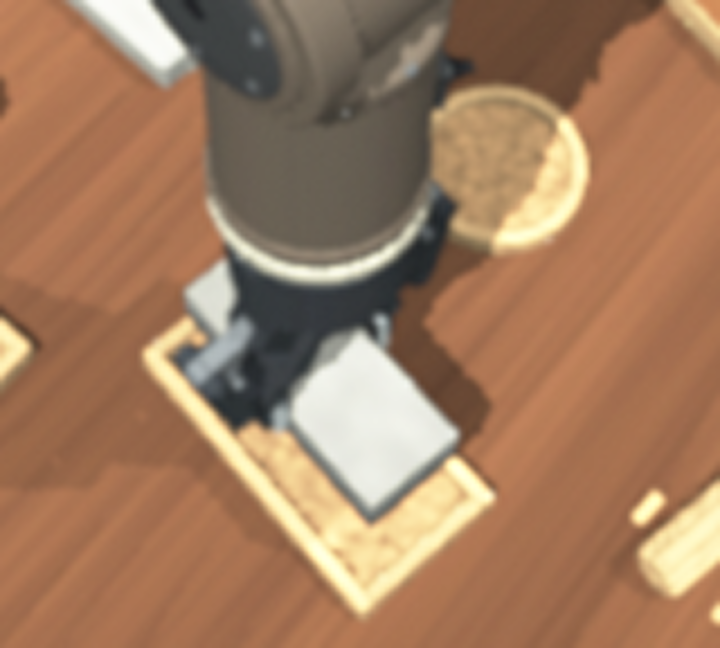

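View pics/w6.png

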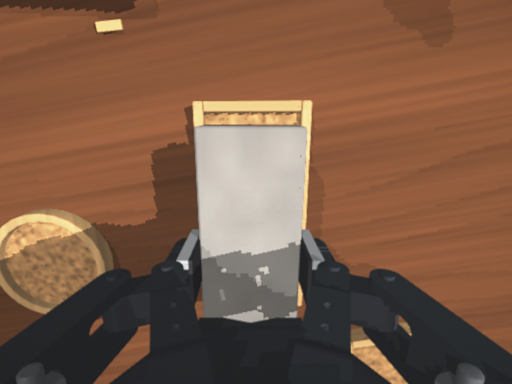

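```bash
python3 - <<'E'
from h import *
w=load("w6")
for p in((194,101),(312,101)):print(np.round(plane(w,p,.014)*1000,1))
a=np.radians(-10.3);c=np.array([.673,-.2477]);x=np.array([np.cos(a),np.sin(a)]);y=np.array([np.sin(a),-np.cos(a)])
print("expect",np.round((c+x*.08-y*.04)*1000,1),np.round((c+x*.08+y*.04)*1000,1))
E
python3 -m creep '[{"offset":[0,0.0008,0.012],"twist":0.002},{"offset":[0,0,0.012],"twist":0},{"offset":[0,0,0.009],"twist":0},{"offset":[0,0,0.005],"twist":0},{"offset":[0,0,0.003],"twist":0},{"offset":[0,0,0.002],"twist":0},{"offset":[0,0,0],"twist":0},{"offset":[0,0,0],"twist":0}]'
python3 -c "from h import *
go(.673,-.2477,.189,-10.3)"
```

```text
[ 758.2 -223.5   14. ]
[ 744.5 -300.1   14. ]
expect [ 758.9 -222.6] [ 744.6 -301.4]
clock: 9.65
position: [0.6729, -0.2479, 0.1915]
orientation: [[0.984, -0.179, 0.0], [-0.179, -0.984, -0.0], [0.0, -0.0, -1.0]]
contact_force: [-0.4, -0.2, -3.3]
width: 0.0486
t 9.65 pos [ 0.6729 -0.2479  0.1915] yaw -10.33 w 0.0486 F [-0.4 -0.2 -3.3] tilt [ 0.0004 -0.0001]
twist -0.000 then offset [ 0.     -0.0002  0.0025] rows 0.1
```

The tray corners match to within 1.3 mm. Lowering in 1 mm steps until contact.

```bash
python3 -m creep '[{"offset":[0,0,0.001],"twist":0},{"offset":[0,0,0.001],"twist":0},{"offset":[0,0,0],"twist":0},{"offset":[0,0,0],"twist":0}]'
python3 -m creep '[{"offset":[0,0,0.001],"twist":0},{"offset":[0,0,0],"twist":0},{"offset":[0,0,0],"twist":0}]'
```

```text
clock: 9.98
position: [0.6727, -0.248, 0.1894]
orientation: [[0.984, -0.179, 0.0], [-0.179, -0.984, -0.0], [0.0, 0.0, -1.0]]
contact_force: [-0.1, -0.1, -2.9]
width: 0.0487
clock: 10.23
position: [0.6729, -0.2479, 0.1889]
orientation: [[0.984, -0.179, 0.001], [-0.179, -0.984, -0.0], [0.001, 0.0, -1.0]]
contact_force: [-1.7, 0.6, 3.0]
width: 0.0487
```

```bash
python3 -m creep '[{"offset":[0,0,0],"twist":0},{"offset":[0,0,0],"twist":0},{"offset":[0,0,0],"twist":0},{"offset":[0,0,0],"twist":0}]' 0.058
python3 -m creep '[{"offset":[0,0,-0.005],"twist":0},{"offset":[0,0,-0.015],"twist":0},{"offset":[0,0,-0.03],"twist":0},{"offset":[0,0,-0.04],"twist":0},{"offset":[0,0,-0.04],"twist":0},{"offset":[-0.03,0,-0.02],"twist":0},{"offset":[-0.04,0,0],"twist":0},{"offset":[-0.03,0,0],"twist":0},{"offset":[0,0,0],"twist":0}]' 0.085
python3 -c "from h import *
go(.4445,.1033,.3,0)
s=shot('scene','s7');crop(s,180,240,340,384,4.5,'s7c');w=shot('wrist','w7')"
```

```text
clock: 10.57
position: [0.6728, -0.2479, 0.1883]
orientation: [[0.984, -0.179, 0.0], [-0.179, -0.984, -0.0], [0.0, 0.0, -1.0]]
contact_force: [-0.2, -0.3, 1.4]
width: 0.0581
clock: 11.32
position: [0.5691, -0.2294, 0.34]
orientation: [[0.984, -0.18, -0.003], [-0.18, -0.984, -0.001], [-0.003, 0.001, -1.0]]
contact_force: [0.5, -0.4, -0.9]
width: 0.085
t 11.32 pos [ 0.5691 -0.2294  0.34  ] yaw -10.38 w 0.085 F [ 0.5 -0.4 -0.9] tilt [-0.0034 -0.0009]
twist -0.181 then offset [-0.1246 -0.3327  0.04  ] rows 8.7
```

View pics/s7c.png

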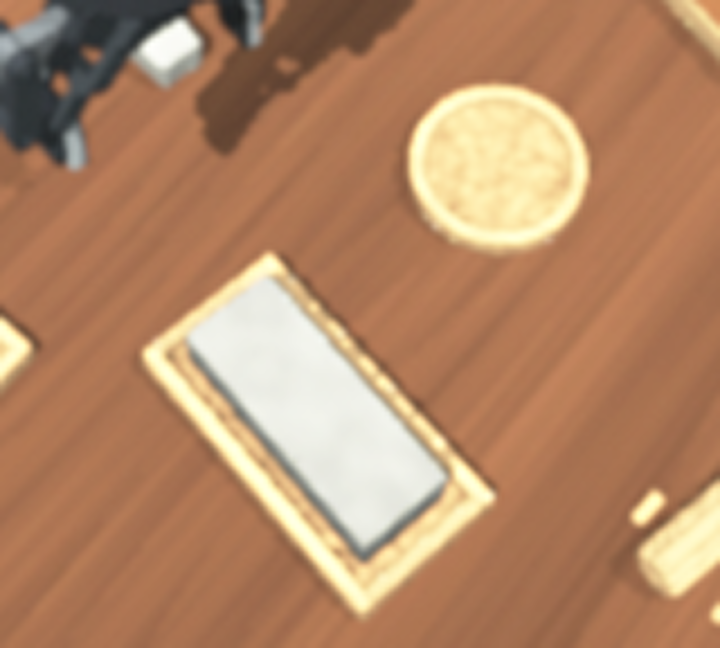

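View pics/w7.png

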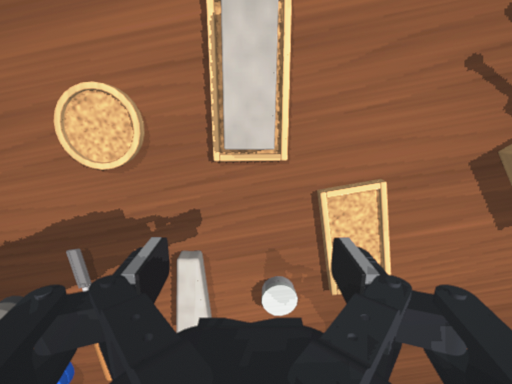

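```bash
python3 -m creep '[{"offset":[0,-0.015,0],"twist":-0.091},{"offset":[-0.005,-0.03,0],"twist":-0.09},{"offset":[-0.012,-0.035,0],"twist":0},{"offset":[-0.013,-0.037,0],"twist":0},{"offset":[-0.013,-0.037,0],"twist":0},{"offset":[-0.013,-0.037,0],"twist":0},{"offset":[-0.013,-0.037,0],"twist":0},{"offset":[-0.013,-0.037,0],"twist":0},{"offset":[-0.013,-0.03,0],"twist":0},{"offset":[-0.013,-0.02,0],"twist":0},{"offset":[-0.01,-0.01,0],"twist":0},{"offset":[0,0,0],"twist":0},{"offset":[0,0,0],"twist":0}]'
python3 -c "from h import *
go(.4445,.1033,.3,0);w=shot('wrist','w8')"
```

```text
clock: 12.5
position: [0.4621, 0.095, 0.3388]
orientation: [[1.0, 0.002, 0.001], [0.002, -1.0, -0.0], [0.001, 0.0, -1.0]]
contact_force: [0.5, 0.5, -0.0]
width: 0.0851
t 12.5 pos [0.4621 0.095  0.3388] yaw 0.09 w 0.0851 F [ 0.5  0.5 -0. ] tilt [ 0.001  -0.0002]
twist 0.002 then offset [-0.0176 -0.0083  0.0388] rows 1.1
```

View pics/w8.png

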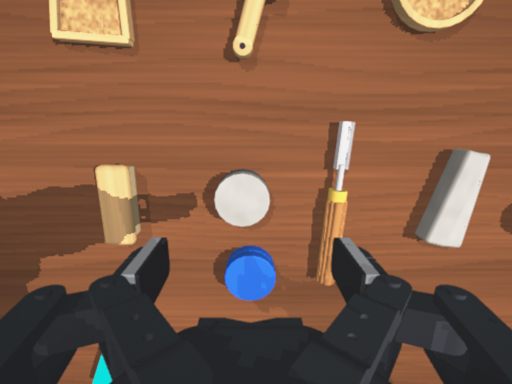

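Run:
```python
from m import *
t=load("top0");w=load("w8")
L=lambda c:((c[0]+.5)/4-.5+90,(c[1]+.5)/4-.5+70)
for c,a,e,k in blobs(w,"grey"):
    el=cv2.fitEllipse(k);print(np.round(c,1),a,el)
    if 200<c[0]<280: x,g=tri(t,L((511,505)),w,el[0]);print(x,g,plane(w,el[0],.028))
go(.4445,.1033,.18,0)
```

```text
[241.7 199.2] 2240.0 ((241.65689086914062, 199.2283172607422), (52.078548431396484, 54.792564392089844), 88.57840728759766)
[0.44543394 0.1042594  0.02294116] 0.00047283650755899307 [0.4469004  0.10433898 0.028     ]
[459.3 201.9] 2726.0 ((457.57318115234375, 206.18272399902344), (31.85634994506836, 126.14529418945312), 22.880830764770508)
[344.2 150.2] 657.5 ((344.7412414550781, 146.52444458007812), (12.475488662719727, 78.84951782226562), 8.356888771057129)
t 12.55 pos [0.4625 0.0941 0.3386] yaw -0.01 w 0.0852 F [ 0.2 -0.7  0. ] tilt [ 0.001  -0.0004]
twist -0.000 then offset [-0.018  -0.0092  0.1586] rows 3.9
```

```bash
python3 -m creep '[{"offset":[-0.008,-0.005,0.015],"twist":0},{"offset":[-0.008,-0.0048,0.03],"twist":0},{"offset":[0,0,0.035],"twist":0},{"offset":[0,0,0.03],"twist":0},{"offset":[0,0,0.02],"twist":0},{"offset":[0,0,0],"twist":0},{"offset":[0,0,0],"twist":0}]'
python3 -c "from h import *
go(.446,.104,.179,0)"
```

```text
clock: 13.13
position: [0.4461, 0.1037, 0.2078]
orientation: [[1.0, -0.001, -0.002], [-0.001, -1.0, -0.001], [-0.002, 0.001, -1.0]]
contact_force: [0.0, 0.9, 0.2]
width: 0.0849
t 13.13 pos [0.4461 0.1037 0.2078] yaw -0.07 w 0.0849 F [0.  0.9 0.2] tilt [-0.0019 -0.001 ]
twist -0.001 then offset [-0.0001 -0.0003  0.0288] rows 0.7
```

```bash
python3 -m creep '[{"offset":[0,0,0.012],"twist":0},{"offset":[0,0,0.01],"twist":0},{"offset":[0,0,0.005],"twist":0},{"offset":[0,0,0.002],"twist":0},{"offset":[0,0,0],"twist":0}]'
python3 -m creep '[{"offset":[0,0,0],"twist":0},{"offset":[0,0,0],"twist":0},{"offset":[0,0,0],"twist":0},{"offset":[0,0,0],"twist":0},{"offset":[0,0,0],"twist":0},{"offset":[0,0,0],"twist":0}]' 0.04
python3 -c "from h import *
go(.656,-.0836,.187,0)
w=shot('wrist','w9');s=shot('scene','s9');crop(s,220,110,320,210,6,'s9c')"
```

```text
clock: 13.55
position: [0.4457, 0.1047, 0.1795]
orientation: [[1.0, 0.0, 0.0], [0.0, -1.0, -0.0], [0.0, 0.0, -1.0]]
contact_force: [-0.3, 0.1, -0.9]
width: 0.0848
clock: 14.05
position: [0.4457, 0.1049, 0.1802]
orientation: [[1.0, 0.001, 0.001], [0.001, -1.0, -0.0], [0.001, 0.0, -1.0]]
contact_force: [-2.5, -0.6, 10.8]
width: 0.0581
t 14.05 pos [0.4457 0.1049 0.1802] yaw 0.04 w 0.0581 F [-2.5 -0.6 10.8] tilt [ 0.0012 -0.0001]
twist 0.001 then offset [ 0.2103  0.1885 -0.0068] rows 6.9
```

View pics/s9c.png

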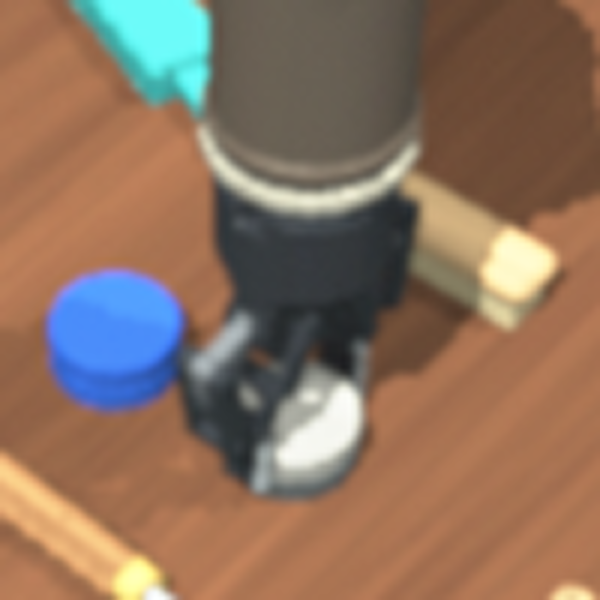

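View pics/w9.png

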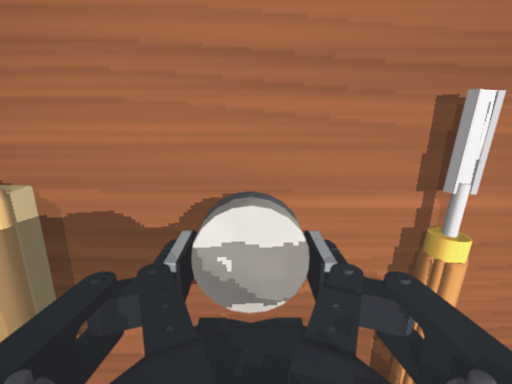

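```bash
python3 -m creep '[{"offset":[0,0,-0.004],"twist":0},{"offset":[0,0,-0.012],"twist":0},{"offset":[0,0,-0.025],"twist":0},{"offset":[0,0,-0.03],"twist":0},{"offset":[0,0,-0.03],"twist":0},{"offset":[0.01,0.008,-0.01],"twist":0},{"offset":[0.022,0.02,0],"twist":0},{"offset":[0.028,0.025,0],"twist":0},{"offset":[0.028,0.025,0],"twist":0},{"offset":[0.028,0.025,0],"twist":0},{"offset":[0.028,0.025,0],"twist":0},{"offset":[0.02,0.02,0],"twist":0},{"offset":[0.012,0.012,0],"twist":0},{"offset":[0,0,0],"twist":0},{"offset":[0,0,0],"twist":0}]'
python3 -c "from h import *
go(.656,-.0836,.188,0)
w=shot('wrist','w10')
from m import *
for c,a,e,k in blobs(w,'wood'): print(c,a,cv2.fitEllipse(k))"
```

```text
clock: 15.4
position: [0.6216, -0.0559, 0.2899]
orientation: [[1.0, -0.001, -0.001], [-0.001, -1.0, 0.0], [-0.001, -0.0, -1.0]]
contact_force: [-0.3, 1.5, -1.6]
width: 0.058
t 15.4 pos [ 0.6216 -0.0559  0.2899] yaw -0.06 w 0.058 F [-0.3  1.5 -1.6] tilt [-0.001   0.0003]
twist -0.001 then offset [0.0344 0.0277 0.1019] rows 2.7
[500.11266439 308.09754582] 1609.5 ((499.44793701171875, 313.5927429199219), (27.838756561279297, 92.59410858154297), 4.173434734344482)
[ 85.78382053 191.23204169] 735.5 ((86.54601287841797, 190.46192932128906), (22.348602294921875, 56.67888259887695), 12.335654258728027)
[280.55218481 150.61211725] 7647.5 ((280.5422668457031, 150.63333129882812), (97.59245300292969, 100.04960632324219), 76.93993377685547)
[120.05172831 121.13125453] 689.5 ((115.96220397949219, 150.86289978027344), (7.1328959465026855, 198.6211395263672), 7.951587677001953)
[446.78794813 122.0456279 ] 2403.5 ((467.2137756347656, 131.2803955078125), (89.8709945678711, 212.88710021972656), 19.264707565307617)
```

View pics/w10.png

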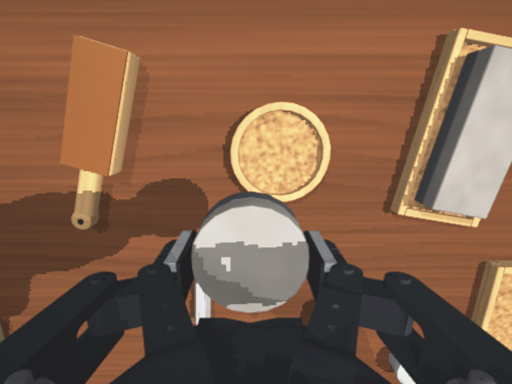

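Run:
```python
from h import *
w=load("w10");t=load("top0");R=lambda c:((c[0]+.5)/4-.5+240,(c[1]+.5)/4-.5+80)
print("dish",plane(w,(280.5,150.6),.014),tri(t,R((271,184)),w,(280.5,150.6)));print("stone",plane(w,(251,255.5),.1377),"tcp .6216 -.0559")
```

```text
dish [ 0.66132683 -0.0823319   0.014     ] (array([ 0.66024119, -0.08386824,  0.00471032]), np.float64(0.0009981141721146498))
stone [ 0.62511424 -0.05562888  0.1377    ] tcp .6216 -.0559
```

```bash
python3 -m creep '[{"offset":[0.01,0.008,0.01],"twist":0},{"offset":[0.015,0.011,0.02],"twist":0},{"offset":[0.01,0.007,0.025],"twist":0},{"offset":[0.002,0.001,0.015],"twist":0},{"offset":[0,0,0.005],"twist":0},{"offset":[0,0,0],"twist":0},{"offset":[0,0,0],"twist":0}]'
python3 -c "from h import *
go(.6585,-.083,.188,0)
w=shot('wrist','w11');s=shot('scene','s11');crop(s,220,210,350,320,6,'s11c')"
```

```text
clock: 16.03
position: [0.6582, -0.0806, 0.216]
orientation: [[1.0, 0.002, -0.0], [0.002, -1.0, 0.001], [-0.0, -0.001, -1.0]]
contact_force: [0.0, 0.5, -1.2]
width: 0.0582
t 16.03 pos [ 0.6582 -0.0806  0.216 ] yaw 0.14 w 0.0582 F [ 0.   0.5 -1.2] tilt [-0.0003  0.0008]
twist 0.002 then offset [0.0003 0.0024 0.028 ] rows 0.7
```

View pics/s11c.png

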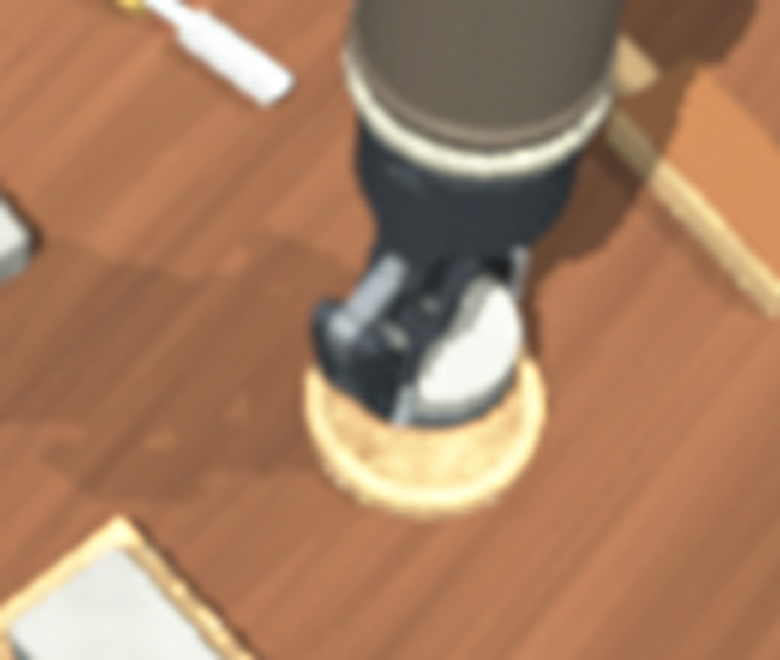

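View pics/w11.png

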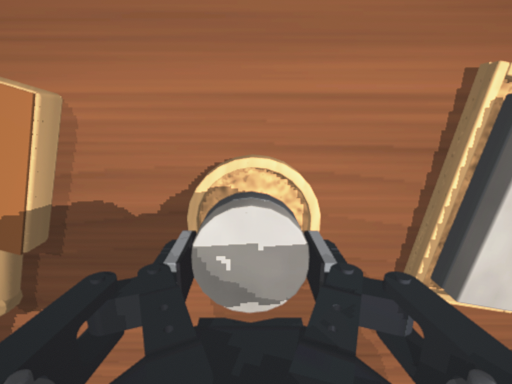

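```bash
python3 - <<'E'
from h import *
w=load("w11")
for p in((255,158),(188,222),(321,222)):print(np.round(plane(w,p,.014)*1000,1))
print("stone",plane(w,(251,255.5),.216-.1802+.028),w["pose"][:3,3])
E
python3 -m creep '[{"offset":[0,0.001,0.008],"twist":0},{"offset":[0,0,0.007],"twist":0},{"offset":[0,0,0.005],"twist":0},{"offset":[0,0,0.003],"twist":0},{"offset":[0,0,0],"twist":0},{"offset":[0,0,0],"twist":0},{"offset":[0,0,0],"twist":0}]'
```

```text
[702.3 -82.8  14. ]
[659.5 -38.5  14. ]
[ 659.7 -127.    14. ]
stone [ 0.66181281 -0.08021086  0.0638    ] [ 0.72701538 -0.07952316  0.18458997]
clock: 16.72
position: [0.6588, -0.083, 0.1924]
orientation: [[1.0, 0.001, 0.0], [0.001, -1.0, 0.0], [0.0, -0.0, -1.0]]
contact_force: [-0.0, -0.5, -1.4]
width: 0.0579
```

```bash
python3 -m creep '[{"offset":[-0.0025,0,0],"twist":0},{"offset":[0,0,0.002],"twist":0},{"offset":[0,0,0.001],"twist":0},{"offset":[0,0,0],"twist":0},{"offset":[0,0,0],"twist":0}]'
python3 -m creep '[{"offset":[0,0,0.001],"twist":0},{"offset":[0,0,0],"twist":0},{"offset":[0,0,0],"twist":0}]'
```

```text
clock: 17.13
position: [0.6561, -0.0831, 0.1892]
orientation: [[1.0, 0.001, -0.0], [0.001, -1.0, 0.0], [-0.0, -0.0, -1.0]]
contact_force: [0.6, -0.2, -1.8]
width: 0.058
clock: 17.38
position: [0.6563, -0.0831, 0.1884]
orientation: [[1.0, 0.001, 0.0], [0.001, -1.0, -0.0], [0.0, 0.0, -1.0]]
contact_force: [0.1, -0.3, -0.4]
width: 0.0582
```

```bash
python3 -m creep '[{"offset":[0,0,0.0007],"twist":0},{"offset":[0,0,0],"twist":0},{"offset":[0,0,0],"twist":0}]'
```

```text
clock: 17.63
position: [0.6563, -0.083, 0.1884]
orientation: [[1.0, 0.001, 0.001], [0.001, -1.0, -0.0], [0.001, 0.0, -1.0]]
contact_force: [-2.8, 0.4, 6.1]
width: 0.0576
```

Contact: the stone is resting on the cork. Release and retreat.

```bash
python3 -m creep '[{"offset":[0,0,0],"twist":0},{"offset":[0,0,0],"twist":0},{"offset":[0,0,0],"twist":0},{"offset":[0,0,0],"twist":0}]' 0.068
python3 -m creep '[{"offset":[0,0,-0.005],"twist":0},{"offset":[0,0,-0.015],"twist":0},{"offset":[0,0,-0.03],"twist":0},{"offset":[0,0,-0.04],"twist":0},{"offset":[0,0,-0.04],"twist":0},{"offset":[-0.03,0,-0.02],"twist":0.06},{"offset":[-0.04,0,0],"twist":0.06},{"offset":[-0.04,0.01,0],"twist":0.067},{"offset":[0,0,0],"twist":0},{"offset":[0,0,0],"twist":0}]' 0.085
python3 -c "from h import *
go(.4426,-.133,.32,-10.7)
s=shot('scene','s12');crop(s,220,210,350,320,6,'s12c');w=shot('wrist','w12')"
```

```text
clock: 17.97
position: [0.6562, -0.0831, 0.1875]
orientation: [[1.0, 0.001, -0.0], [0.001, -1.0, 0.0], [-0.0, -0.0, -1.0]]
contact_force: [-0.5, 0.2, -0.0]
width: 0.0676
clock: 18.8
position: [0.5429, -0.0863, 0.338]
orientation: [[0.983, -0.186, -0.002], [-0.186, -0.983, -0.001], [-0.001, 0.002, -1.0]]
contact_force: [0.8, -0.3, 1.0]
width: 0.0851
t 18.8 pos [ 0.5429 -0.0863  0.338 ] yaw -10.71 w 0.0851 F [ 0.8 -0.3  1. ] tilt [-0.0016 -0.0013]
twist -0.000 then offset [-0.0899  0.0645  0.018 ] rows 2.7
```

View pics/s12c.png

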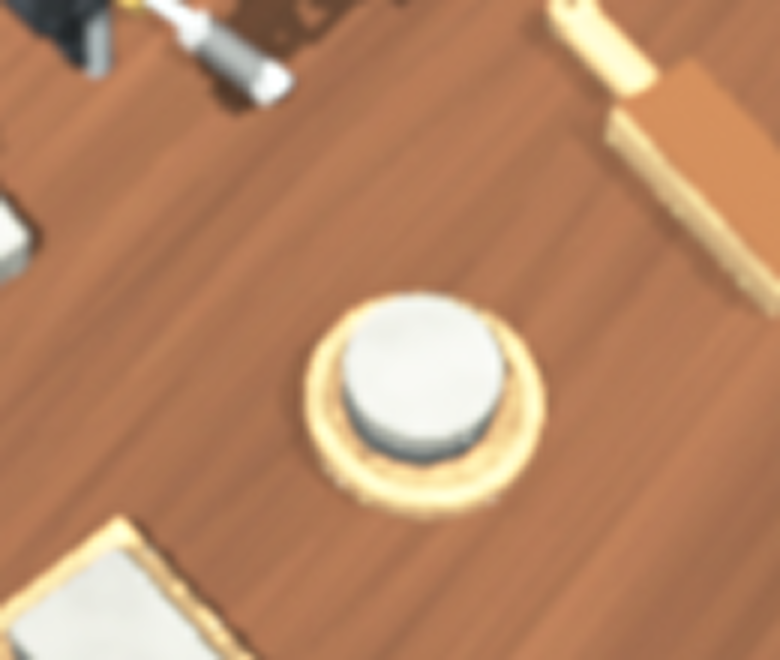

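View pics/w12.png

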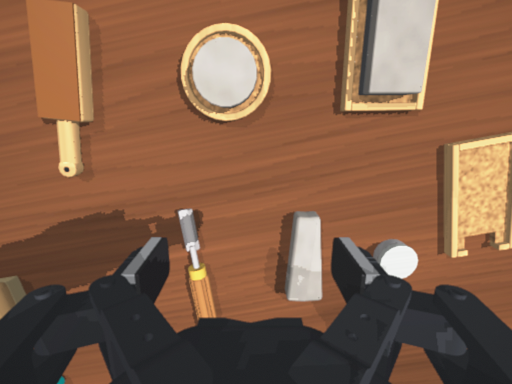

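```bash
python3 -m creep '[{"offset":[-0.01,0.006,0],"twist":0},{"offset":[-0.025,0.018,0],"twist":0},{"offset":[-0.025,0.018,0],"twist":0},{"offset":[-0.018,0.014,0],"twist":0},{"offset":[-0.008,0.006,0],"twist":0},{"offset":[0,0,0],"twist":0},{"offset":[0,0,0],"twist":0}]'
python3 -c "from h import *
go(.4426,-.133,.32,-10.7)
w=shot('wrist','w13');crop(w,180,90,380,240,4,'w13c')"
```

```text
clock: 19.48
position: [0.4502, -0.131, 0.338]
orientation: [[0.983, -0.186, 0.002], [-0.186, -0.983, 0.0], [0.001, -0.0, -1.0]]
contact_force: [0.0, -0.0, -0.5]
width: 0.0849
t 19.48 pos [ 0.4502 -0.131   0.338 ] yaw -10.7 w 0.0849 F [ 0.  -0.  -0.5] tilt [0.0015 0.0001]
twist 0.000 then offset [-0.0071  0.0034  0.018 ] rows 0.5
```

View pics/w13c.png

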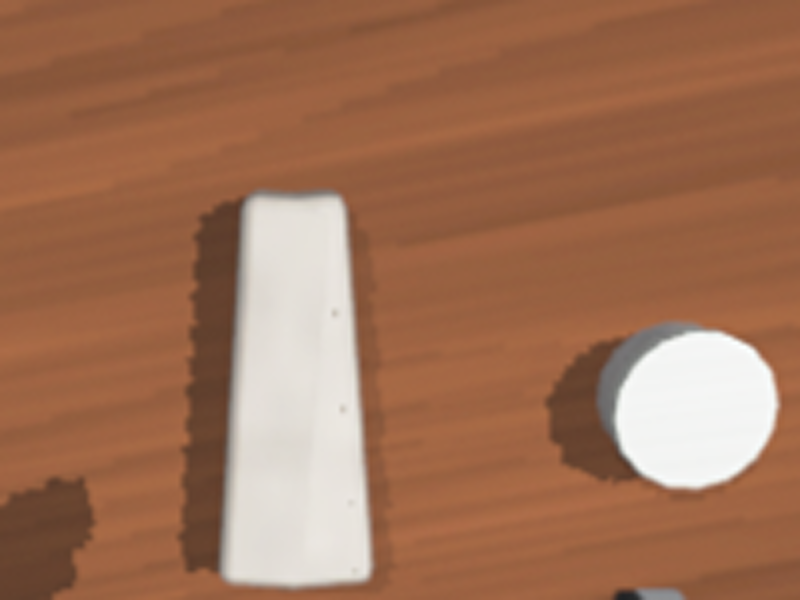

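Run:
```python
from h import *
t=load("top0");w=load("w13")
R=lambda c:((c[0]+.5)/4-.5+240,(c[1]+.5)/4-.5+80)
W=lambda c:((c[0]+.5)/4-.5+180,(c[1]+.5)/4-.5+90)
T=[(322,440),(253,604),(323,625),(360,455)];P=[(243,195),(220,580),(372,580),(346,195)]
Z=[tri(t,R(a),w,W(b)) for a,b in zip(T,P)];print([(np.round(x*1000,1).tolist(),round(g*1000,1)) for x,g in Z])
X=np.array([plane(w,W(b),.023) for b in P]);print(np.round(X*1000,1).tolist(),X.mean(0),np.round(np.linalg.norm(X-np.roll(X,-1,0),axis=1)*1000,1))
d=(X[0]+X[3]-X[1]-X[2]);yaw=np.degrees(np.arctan2(d[1],d[0]));print(yaw)
go(X.mean(0)[0],X.mean(0)[1],.18,yaw)
```

```text
[([498.4, -130.8, 19.6], np.float64(3.2)), ([395.5, -102.9, 20.9], np.float64(1.4)), ([389.0, -144.3, 23.4], np.float64(0.2)), ([493.7, -156.0, 13.4], np.float64(0.6))]
[[499.4, -129.5, 23.0], [396.7, -102.6, 23.0], [388.8, -144.4, 23.0], [494.6, -155.2, 23.0]] [ 0.44488192 -0.13293165  0.023     ] [106.2  42.6 106.3  26.2]
-10.289176614123004
t 19.53 pos [ 0.4507 -0.1305  0.3379] yaw -10.64 w 0.0854 F [0.5 0.8 0.4] tilt [0.0017 0.0003]
twist -0.006 then offset [-0.0053  0.0034  0.1579] rows 3.9
```

```bash
python3 -m creep '[{"offset":[-0.005,0.003,0.02],"twist":-0.004},{"offset":[0,0,0.035],"twist":0},{"offset":[0,0,0.038],"twist":0},{"offset":[0,0,0.03],"twist":0},{"offset":[0,0,0.015],"twist":0},{"offset":[0,0,0],"twist":0},{"offset":[0,0,0],"twist":0}]'
python3 -c "from h import *
go(.4445,-.133,.18,-10.4)"
```

```text
clock: 20.12
position: [0.445, -0.132, 0.1991]
orientation: [[0.984, -0.18, -0.001], [-0.18, -0.984, 0.001], [-0.001, -0.001, -1.0]]
contact_force: [-0.2, -0.1, 1.3]
width: 0.0852
t 20.12 pos [ 0.445  -0.132   0.1991] yaw -10.35 w 0.0852 F [-0.2 -0.1  1.3] tilt [-0.001  0.001]
twist 0.001 then offset [-0.0003  0.001   0.0191] rows 0.5
```

```bash
python3 -m creep '[{"offset":[0,0.0005,0.008],"twist":0},{"offset":[0,0,0.007],"twist":0},{"offset":[0,0,0.0035],"twist":0},{"offset":[0,0,0],"twist":0},{"offset":[0,0,0],"twist":0}]'
python3 -m creep '[{"offset":[0,0,0],"twist":0},{"offset":[0,0,0],"twist":0},{"offset":[0,0,0],"twist":0},{"offset":[0,0,0],"twist":0},{"offset":[0,0,0],"twist":0},{"offset":[0,0,0],"twist":0},{"offset":[0,0,0],"twist":0},{"offset":[0,0,0],"twist":0}]' 0.02
python3 -c "from h import *
go(.4445,-.133,.18,-10.4)
w=shot('wrist','w14');s=shot('scene','s14');crop(s,150,180,260,290,6,'s14c')"
```

```text
clock: 20.53
position: [0.4438, -0.1334, 0.1813]
orientation: [[0.983, -0.181, 0.0], [-0.181, -0.983, -0.0], [0.0, 0.0, -1.0]]
contact_force: [-0.2, 0.2, -0.9]
width: 0.0849
clock: 21.2
position: [0.4438, -0.1333, 0.1817]
orientation: [[0.983, -0.181, 0.0], [-0.181, -0.983, -0.0], [0.0, 0.0, -1.0]]
contact_force: [-2.4, 0.7, 10.5]
width: 0.0343
t 21.2 pos [ 0.4438 -0.1333  0.1817] yaw -10.44 w 0.0343 F [-2.4  0.7 10.5] tilt [ 0.0004 -0.0003]
twist -0.001 then offset [ 0.0006 -0.0005  0.0017] rows 0.0
```

View pics/s14c.png

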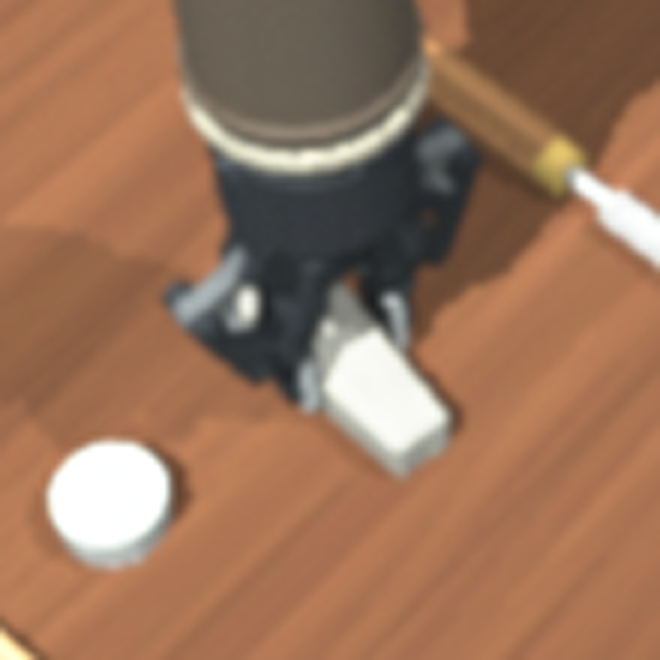

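View pics/w14.png

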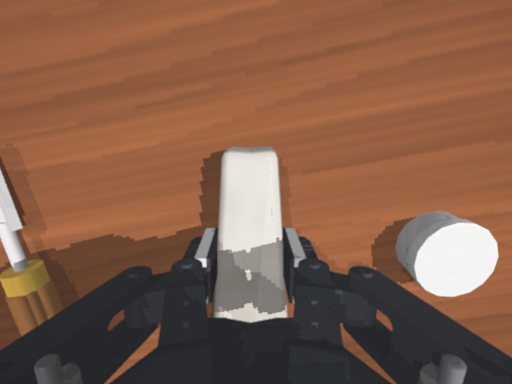

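```bash
python3 -m creep '[{"offset":[0,0,-0.004],"twist":0},{"offset":[0,0,-0.012],"twist":0},{"offset":[0,0,-0.025],"twist":0},{"offset":[0,0,-0.03],"twist":0},{"offset":[0,0,-0.03],"twist":0},{"offset":[0,0,-0.01],"twist":-0.05},{"offset":[0.005,-0.01,0],"twist":-0.055},{"offset":[0.012,-0.025,0],"twist":0},{"offset":[0.016,-0.034,0],"twist":0},{"offset":[0.018,-0.036,0],"twist":0},{"offset":[0.018,-0.036,0],"twist":0},{"offset":[0.018,-0.036,0],"twist":0},{"offset":[0.018,-0.036,0],"twist":0},{"offset":[0.018,-0.036,0],"twist":0},{"offset":[0.016,-0.034,0],"twist":0},{"offset":[0.012,-0.028,0],"twist":0},{"offset":[0.006,-0.016,0],"twist":0},{"offset":[0,-0.006,0],"twist":0},{"offset":[0,0,0],"twist":0},{"offset":[0,0,0],"twist":0}]'
python3 -c "from h import *
go(.6715,.244,.19,-4.4)
w=shot('wrist','w15');crop(w,180,0,480,220,2.6,'w15c')"
```

```text
clock: 22.97
position: [0.6259, 0.1859, 0.2907]
orientation: [[0.997, -0.076, -0.002], [-0.076, -0.997, -0.001], [-0.002, 0.002, -1.0]]
contact_force: [-0.5, -0.3, -2.1]
width: 0.0341
t 22.97 pos [0.6259 0.1859 0.2907] yaw -4.38 w 0.0341 F [-0.5 -0.3 -2.1] tilt [-0.0022 -0.0013]
twist 0.000 then offset [ 0.041  -0.0615  0.1007] rows 3.0
```

View pics/w15.png

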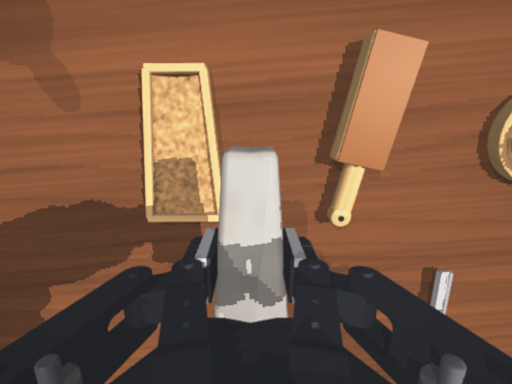

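```bash
python3 -c "
from h import *
w=load('w15');crop(w,120,40,320,240,4,'w15d')"
```

```text
(no output)
```

View pics/w15d.png

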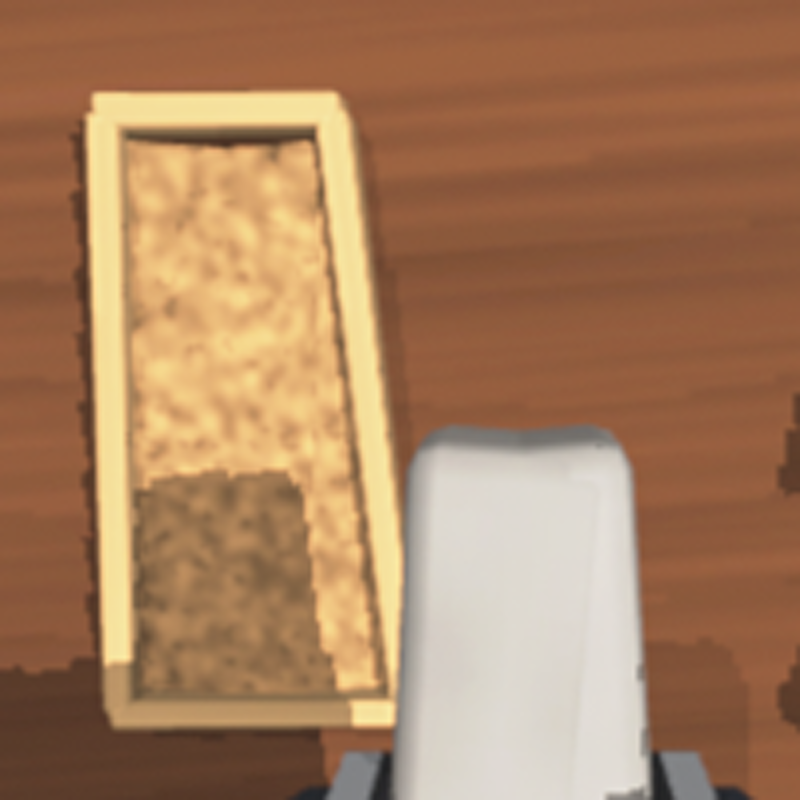

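Run:
```python
from h import *
t=load("top0");w=load("w15")
W=lambda c:((c[0]+.5)/4-.5+120,(c[1]+.5)/4-.5+40)
L=lambda c:((c[0]+.5)/4-.5+90,(c[1]+.5)/4-.5+70)
for a,b in(((347,23),(90,95)),((266,215),(108,727)),((425,38),(343,93))):
    x,g=tri(t,L(a),w,W(b));print("outer",np.round(x*1000,1),round(g*1000,1),np.round(plane(w,W(b),.014)*1000,1))
P=[(118,128),(133,692),(387,690),(316,128)]
X=np.array([plane(w,W(b),.014) for b in P]);print(np.round(X*1000,1).tolist(),X.mean(0),np.round(np.linalg.norm(X-np.roll(X,-1,0),axis=1)*1000,1))
d=(X[0]+X[3]-X[1]-X[2]);yaw=np.degrees(np.arctan2(d[1],d[0]));print("yaw",yaw)
P=[(412,445),(632,445)]
S=np.array([plane(w,W(b),.1344) for b in P]);print("stone far",np.round(S*1000,1).tolist(),S.mean(0))
a=np.radians(-4.38);print("expected far mid",.6259+.055*np.cos(a),.1859+.055*np.sin(a))
```

```text
outer [742.7 265.2  12.8] 1.4 [742.6 265.6  14. ]
outer [605.3 287.1  13.2] 0.4 [605.6 286.6  14. ]
outer [739.3 213.6  13.3] 1.1 [739. 214.  14.]
[[736.0, 261.0, 14.0], [613.9, 279.1, 14.0], [609.7, 219.2, 14.0], [732.9, 220.3, 14.0]] [0.6731234  0.24491767 0.014     ] [123.5  60.1 123.2  40.8]
yaw -3.965564961937606
stone far [[680.3, 194.6, 134.4], [678.4, 169.8, 134.4]] [0.67933802 0.18222404 0.1344    ]
expected far mid 0.6807393709311385 0.1816995957483824
```

```bash
python3 -m creep '[{"offset":[0.008,-0.012,0],"twist":-0.003},{"offset":[0.012,-0.018,0.005],"twist":0},{"offset":[0.012,-0.018,0.02],"twist":0},{"offset":[0.008,-0.011,0.025],"twist":0},{"offset":[0.002,-0.002,0.02],"twist":0},{"offset":[0,0,0.01],"twist":0},{"offset":[0,0,0],"twist":0},{"offset":[0,0,0],"twist":0},{"offset":[0,0,0],"twist":0}]'
python3 -c "from h import *
go(.672,.2445,.1893,-4.2)
s=shot('scene','s16');crop(s,310,140,430,240,6,'s16c');shot('wrist','w16')"
```

```text
clock: 23.77
position: [0.6734, 0.2429, 0.2137]
orientation: [[0.997, -0.075, 0.002], [-0.075, -0.997, 0.0], [0.002, -0.0, -1.0]]
contact_force: [-0.2, -0.1, -1.5]
width: 0.0339
t 23.77 pos [0.6734 0.2429 0.2137] yaw -4.33 w 0.0339 F [-0.2 -0.1 -1.5] tilt [0.0017 0.0002]
twist -0.002 then offset [-0.0015 -0.0015  0.0244] rows 0.6
```

View pics/s16c.png

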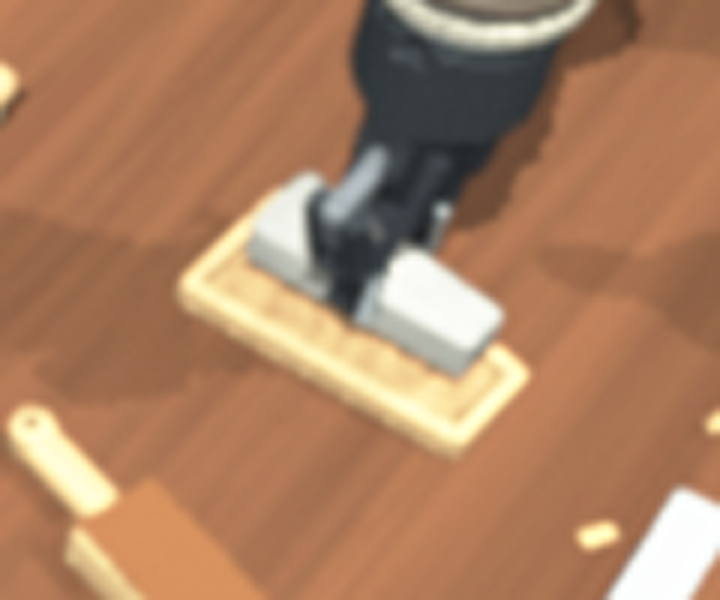

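View pics/w16.png

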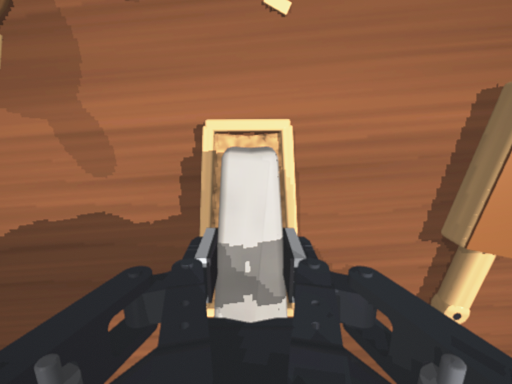

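```bash
python3 -m creep '[{"offset":[-0.0008,-0.0008,0.008],"twist":0},{"offset":[0,0,0.006],"twist":0},{"offset":[0,0,0.004],"twist":0},{"offset":[0,0,0.002],"twist":0},{"offset":[0,0,0],"twist":0},{"offset":[0,0,0],"twist":0},{"offset":[0,0,0],"twist":0}]'
python3 -m creep '[{"offset":[0,0,0.001],"twist":0},{"offset":[0,0,0.001],"twist":0},{"offset":[0,0,0],"twist":0},{"offset":[0,0,0],"twist":0}]'
```

```text
clock: 24.45
position: [0.6723, 0.2448, 0.1922]
orientation: [[0.997, -0.074, 0.0], [-0.074, -0.997, 0.0], [0.0, -0.0, -1.0]]
contact_force: [0.3, 0.8, -1.4]
width: 0.0342
clock: 24.78
position: [0.6722, 0.2447, 0.1901]
orientation: [[0.997, -0.074, 0.0], [-0.074, -0.997, -0.0], [0.0, 0.0, -1.0]]
contact_force: [-0.1, -0.5, -1.4]
width: 0.0338
```

```bash
python3 -m creep '[{"offset":[0,0,0.0007],"twist":0},{"offset":[0,0,0],"twist":0},{"offset":[0,0,0],"twist":0}]'
python3 -m creep '[{"offset":[0,0,0.0007],"twist":0},{"offset":[0,0,0],"twist":0},{"offset":[0,0,0],"twist":0}]'
```

```text
clock: 25.03
position: [0.6723, 0.2447, 0.1899]
orientation: [[0.997, -0.074, 0.0], [-0.074, -0.997, 0.0], [0.0, -0.0, -1.0]]
contact_force: [-1.6, -1.0, 4.3]
width: 0.0342
clock: 25.28
position: [0.6722, 0.2447, 0.1898]
orientation: [[0.997, -0.074, 0.0], [-0.074, -0.997, -0.0], [0.0, -0.0, -1.0]]
contact_force: [-3.7, -1.9, 9.7]
width: 0.0342
```

```bash
python3 -m creep '[{"offset":[0,0,0],"twist":0},{"offset":[0,0,0],"twist":0},{"offset":[0,0,0],"twist":0},{"offset":[0,0,0],"twist":0}]' 0.046
python3 -m creep '[{"offset":[0,0,-0.005],"twist":0},{"offset":[0,0,-0.015],"twist":0},{"offset":[0,0,-0.03],"twist":0},{"offset":[0,0,-0.04],"twist":0},{"offset":[0,0,-0.04],"twist":0},{"offset":[-0.02,0.02,-0.02],"twist":0.1},{"offset":[-0.02,0.03,0],"twist":0.11},{"offset":[-0.01,0.03,0],"twist":0},{"offset":[0,0.02,0],"twist":0},{"offset":[0,0,0],"twist":0},{"offset":[0,0,0],"twist":0}]' 0.085
python3 -c "from h import *
go(.692,.072,.32,-16.4)
s=shot('scene','s17');crop(s,310,140,430,240,6,'s17c');shot('wrist','w17')"
```

```text
clock: 25.62
position: [0.6723, 0.2447, 0.1884]
orientation: [[0.997, -0.074, -0.0], [-0.074, -0.997, -0.0], [-0.0, 0.0, -1.0]]
contact_force: [0.1, 0.8, 0.3]
width: 0.046
clock: 26.53
position: [0.6024, 0.1537, 0.3404]
orientation: [[0.959, -0.283, 0.002], [-0.283, -0.959, -0.0], [0.002, -0.0, -1.0]]
contact_force: [-0.7, 0.8, 1.0]
width: 0.0849
t 26.53 pos [0.6024 0.1537 0.3404] yaw -16.41 w 0.0849 F [-0.7  0.8  1. ] tilt [ 0.002  -0.0002]
twist -0.000 then offset [0.1091 0.0531 0.0204] rows 3.0
```

View pics/s17c.png

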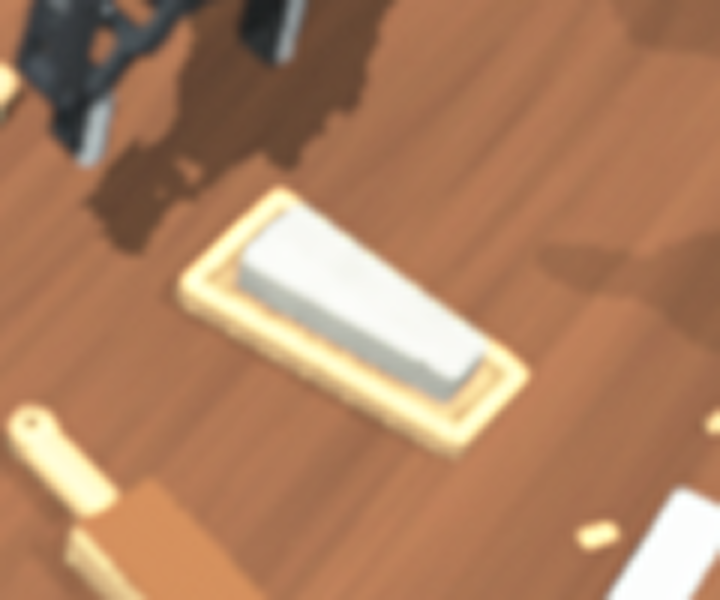

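View pics/w17.png

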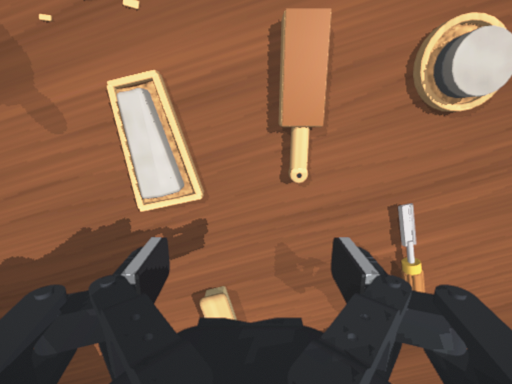

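```bash
python3 -m creep '[{"offset":[0.012,0.006,0],"twist":0},{"offset":[0.025,0.013,0],"twist":0},{"offset":[0.028,0.014,0],"twist":0},{"offset":[0.022,0.013,0],"twist":0},{"offset":[0.012,0.006,0],"twist":0},{"offset":[0.002,0.001,0],"twist":0},{"offset":[0,0,0],"twist":0},{"offset":[0,0,0],"twist":0}]'
python3 -c "from h import *
go(.684,.074,.18,-16.4)
w=shot('wrist','w18');crop(w,180,80,380,240,4,'w18c')"
```

```text
clock: 27.3
position: [0.6839, 0.0775, 0.3384]
orientation: [[0.96, -0.279, -0.001], [-0.279, -0.96, 0.001], [-0.001, -0.001, -1.0]]
contact_force: [-0.7, 0.8, 0.1]
width: 0.0851
t 27.3 pos [0.6839 0.0775 0.3384] yaw -16.18 w 0.0851 F [-0.7  0.8  0.1] tilt [-0.001   0.0013]
twist 0.004 then offset [0.0011 0.0033 0.1584] rows 3.9
```

View pics/w18c.png

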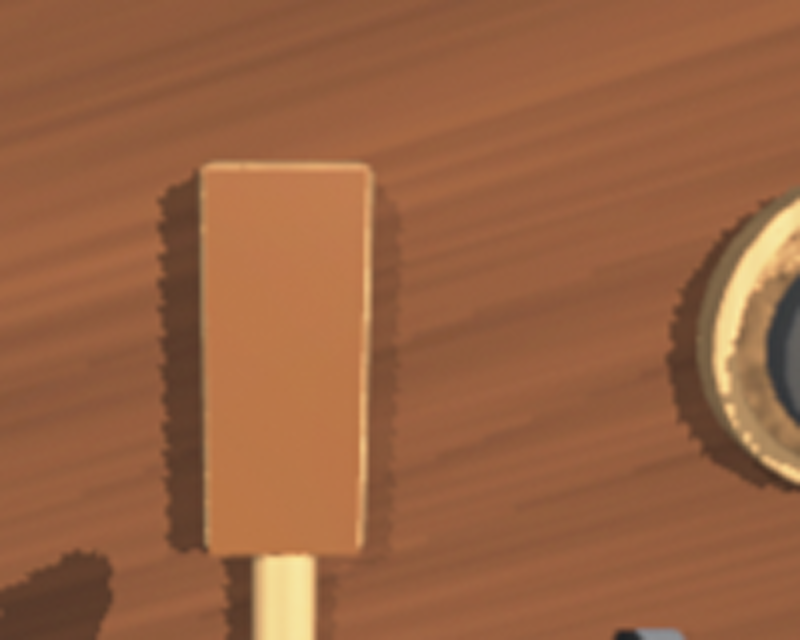

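Run:
```python
from h import *
t=load("top0");w=load("w18")
L=lambda c:((c[0]+.5)/4-.5+90,(c[1]+.5)/4-.5+70)
W=lambda c:((c[0]+.5)/4-.5+180,(c[1]+.5)/4-.5+80)
T=[(638,42),(564,188),(623,214),(697,70)];P=[(200,162),(205,553),(362,555),(374,164)]
for a,b in zip(T,P):
    x,g=tri(t,L(a),w,W(b));print(np.round(x*1000,1),round(g*1000,1))
X=np.array([plane(w,W(b),.025) for b in P]);print(np.round(X*1000,1).tolist(),X.mean(0),np.round(np.linalg.norm(X-np.roll(X,-1,0),axis=1)*1000,1))
d=(X[0]+X[3]-X[1]-X[2]);yaw=np.degrees(np.arctan2(d[1],d[0]));print(yaw)
a=np.radians(yaw);c=X.mean(0)[:2]-.008*np.array([np.cos(a),np.sin(a)]);print(c)
go(*c,.179,yaw)
```

```text
[752.3  78.6  22.6] 2.5
[650.1 109.2  16.1] 2.9
[637.8  68.5  17.7] 0.5
[739.6  37.9  21. ] 0.3
[[752.2, 79.6, 25.0], [653.2, 109.1, 25.0], [640.6, 68.0, 25.0], [739.7, 38.3, 25.0]] [0.69645259 0.07378465 0.025     ] [103.4  43.  103.5  43.2]
-16.64001577644587
[0.68878761 0.07607551]
t 27.35 pos [0.6836 0.0778 0.3386] yaw -16.15 w 0.0848 F [-0.9  0.3  0.3] tilt [-0.0008  0.0012]
twist 0.009 then offset [0.0054 0.0002 0.1596] rows 3.9
```

```bash
python3 -m creep '[{"offset":[0.003,0.001,0.02],"twist":0.005},{"offset":[0,0,0.035],"twist":0},{"offset":[0,0,0.038],"twist":0},{"offset":[0,0,0.03],"twist":0},{"offset":[0,0,0.015],"twist":0},{"offset":[0,0,0],"twist":0},{"offset":[0,0,0],"twist":0}]'
python3 -c "from h import *
go(.6865,.0755,.179,-16.5)"
```

```text
clock: 27.93
position: [0.6863, 0.0754, 0.2006]
orientation: [[0.959, -0.283, -0.001], [-0.283, -0.959, 0.0], [-0.002, -0.0, -1.0]]
contact_force: [-0.8, 0.5, -0.2]
width: 0.085
t 27.93 pos [0.6863 0.0754 0.2006] yaw -16.47 w 0.085 F [-0.8  0.5 -0.2] tilt [-0.0014  0.0005]
twist 0.001 then offset [ 0.0001 -0.0002  0.0216] rows 0.5
```

```bash
python3 -m creep '[{"offset":[0,0,0.009],"twist":0},{"offset":[0,0,0.007],"twist":0},{"offset":[0,0,0.0035],"twist":0},{"offset":[0,0,0.001],"twist":0},{"offset":[0,0,0],"twist":0},{"offset":[0,0,0],"twist":0}]'
python3 -m creep '[{"offset":[0,0,0],"twist":0},{"offset":[0,0,0],"twist":0},{"offset":[0,0,0],"twist":0},{"offset":[0,0,0],"twist":0},{"offset":[0,0,0],"twist":0},{"offset":[0,0,0],"twist":0},{"offset":[0,0,0],"twist":0}]' 0.03
python3 -c "from h import *
go(.469,-.3408,.3,-0.7)
w=shot('wrist','w19');s=shot('scene','s19');crop(s,280,180,390,280,6,'s19c')"
```

```text
clock: 28.43
position: [0.6871, 0.0739, 0.1805]
orientation: [[0.958, -0.285, 0.0], [-0.285, -0.958, 0.0], [0.0, -0.0, -1.0]]
contact_force: [-0.4, 0.2, 0.8]
width: 0.0852
clock: 29.02
position: [0.6872, 0.074, 0.1807]
orientation: [[0.958, -0.285, 0.001], [-0.285, -0.958, 0.0], [0.001, -0.0, -1.0]]
contact_force: [-0.2, -0.9, 5.5]
width: 0.0426
t 29.02 pos [0.6872 0.074  0.1807] yaw -16.58 w 0.0426 F [-0.2 -0.9  5.5] tilt [0.0009 0.0001]
twist -0.277 then offset [-0.2131  0.4175 -0.1193] rows 11.8
```

View pics/s19c.png

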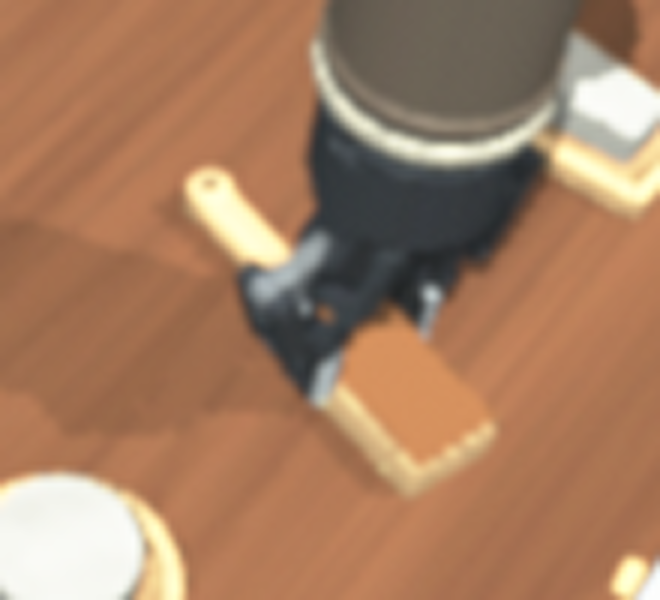

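View pics/w19.png

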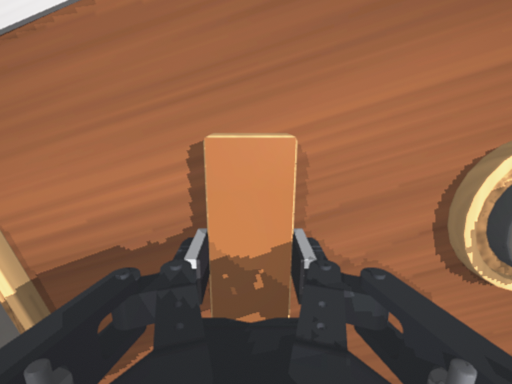

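```bash
python3 - <<'E'
from h import *
w=load("w19")
for p in((205,133.5),(298,133.5)):print(np.round(plane(w,p,.025)*1000,1))
a=np.radians(-16.58);m=(plane(w,(205,133.5),.025)+plane(w,(298,133.5),.025))/2-np.array([.6872,.074,0]);print("far edge fwd of TCP",m[0]*np.cos(a)+m[1]*np.sin(a))
E
python3 -m creep '[{"offset":[0,0,-0.004],"twist":0},{"offset":[0,0,-0.012],"twist":0},{"offset":[0,0,-0.025],"twist":0},{"offset":[0,0,-0.035],"twist":0},{"offset":[0,0,-0.035],"twist":0},{"offset":[0,0,-0.015],"twist":-0.07},{"offset":[-0.005,0.008,0],"twist":-0.09},{"offset":[-0.012,0.018,0],"twist":-0.09},{"offset":[-0.018,0.028,0],"twist":-0.027},{"offset":[-0.02,0.032,0],"twist":0},{"offset":[-0.02,0.032,0],"twist":0},{"offset":[-0.02,0.032,0],"twist":0},{"offset":[-0.02,0.032,0],"twist":0},{"offset":[-0.02,0.032,0],"twist":0},{"offset":[-0.02,0.032,0],"twist":0},{"offset":[-0.02,0.032,0],"twist":0},{"offset":[-0.016,0.026,0],"twist":0},{"offset":[-0.01,0.016,0],"twist":0},{"offset":[0,0,0],"twist":0},{"offset":[0,0,0],"twist":0}]'
python3 -c "from h import *
go(.469,-.3408,.3,-0.7)
w=shot('wrist','w20')"
```

```text
[752.2  76.5  25. ]
[740.4  36.9  25. ]
far edge fwd of TCP 0.061591635666568806
clock: 30.78
position: [0.4771, -0.2414, 0.3068]
orientation: [[1.0, -0.015, 0.0], [-0.015, -1.0, -0.001], [0.0, 0.001, -1.0]]
contact_force: [0.7, 0.8, -0.4]
width: 0.0424
t 30.78 pos [ 0.4771 -0.2414  0.3068] yaw -0.87 w 0.0424 F [ 0.7  0.8 -0.4] tilt [ 0.0001 -0.0006]
twist -0.003 then offset [-0.0068  0.0995  0.0068] rows 2.4
```

View pics/w20.png

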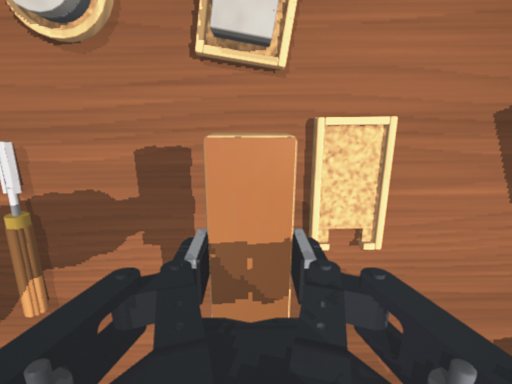

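```bash
python3 -c "
from h import *
w=load('w20');crop(w,270,90,420,270,4.4,'w20c')"
```

```text
(no output)
```

View pics/w20c.png

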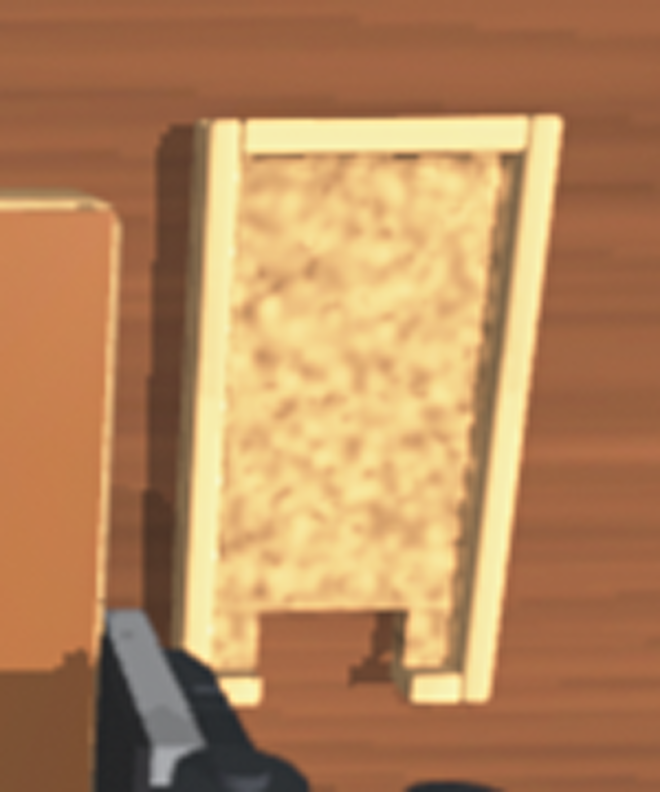

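Run:
```python
from h import *
t=load("top0");w=load("w20")
W=lambda c:((c[0]+.5)/4.4-.5+270,(c[1]+.5)/4.4-.5+90)
R=lambda c:((c[0]+.5)/4-.5+240,(c[1]+.5)/4-.5+80)
T=[(616,410),(598,634),(727,654),(741,429)];P=[(212,120),(179,704),(490,702),(562,117)]
for a,b in zip(T,P):
    x,g=tri(t,R(a),w,W(b));print(np.round(x*1000,1),round(g*1000,1))
X=np.array([plane(w,W(b),.014) for b in P]);print(np.round(X*1000,1).tolist(),X.mean(0),np.round(np.linalg.norm(X-np.roll(X,-1,0),axis=1)*1000,1))
d=(X[0]+X[3]-X[1]-X[2]);yaw=np.degrees(np.arctan2(d[1],d[0]));print(yaw)
print("gap",[np.round(plane(w,W(b),.014)[:2]*1000,1) for b in((262,704),(412,702))])
z=.3068-.1805+.025
S=[plane(w,p,z) for p in((205,133.5),(297,133.5))];print("blade far",np.round(S,4).tolist())
```

```text
[ 544.8 -305.1   11.4] 0.5
[ 409.4 -303.8   11.4] 0.1
[ 409.1 -378.1   12.1] 0.6
[ 544.5 -379.9   10.1] 1.3
[[544.9, -304.2, 14.0], [410.7, -303.3, 14.0], [410.1, -377.4, 14.0], [544.4, -377.2, 14.0]] [ 0.47751829 -0.34051737  0.014     ] [134.2  74.2 134.3  73. ]
-0.1484223312215627
gap [array([ 410.4, -323.1]), array([ 410.4, -358.8])]
blade far [[0.5391, -0.2217, 0.1513], [0.5385, -0.2624, 0.1513]]
```

```bash
python3 -m creep '[{"offset":[-0.002,0.015,0],"twist":-0.008},{"offset":[-0.002,0.026,0],"twist":0},{"offset":[-0.002,0.027,0.01],"twist":0},{"offset":[-0.002,0.02,0.02],"twist":0},{"offset":[-0.001,0.01,0.025],"twist":0},{"offset":[0,0.001,0.02],"twist":0},{"offset":[0,0,0.01],"twist":0},{"offset":[0,0,0.005],"twist":0},{"offset":[0,0,0],"twist":0},{"offset":[0,0,0],"twist":0},{"offset":[0,0,0],"twist":0}]'
python3 -c "from h import *
go(.4675,-.3408,.1885,-.4)
s=shot('scene','s21');crop(s,100,260,230,370,6,'s21c');shot('wrist','w21')"
```

```text
clock: 31.75
position: [0.4692, -0.3387, 0.2175]
orientation: [[1.0, -0.003, 0.002], [-0.003, -1.0, -0.001], [0.002, 0.001, -1.0]]
contact_force: [0.4, -0.5, 0.0]
width: 0.0425
t 31.75 pos [ 0.4692 -0.3387  0.2175] yaw -0.18 w 0.0425 F [ 0.4 -0.5  0. ] tilt [ 0.0018 -0.0009]
twist 0.004 then offset [-0.0016  0.0021  0.029 ] rows 0.7
```

View pics/s21c.png

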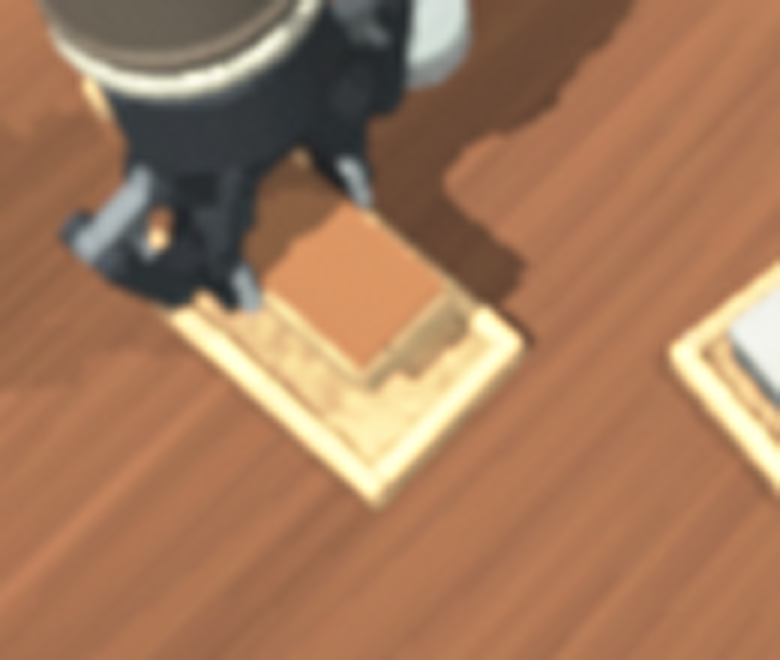

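View pics/w21.png

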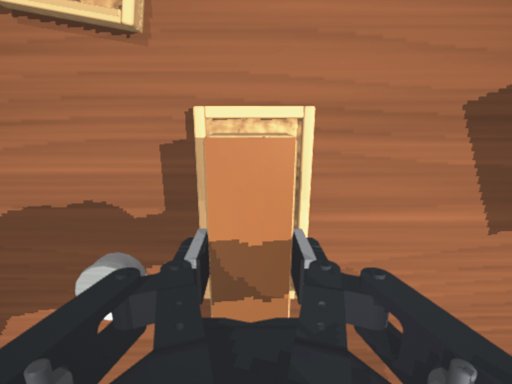

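```bash
python3 -m creep '[{"offset":[-0.0005,0.0006,0.01],"twist":0},{"offset":[0,0,0.007],"twist":0},{"offset":[0,0,0.005],"twist":0},{"offset":[0,0,0.003],"twist":0},{"offset":[0,0,0],"twist":0},{"offset":[0,0,0],"twist":0},{"offset":[0,0,0],"twist":0}]'
python3 -c "from h import *
go(.4675,-.3408,.1885,-.4)"
```

```text
clock: 32.43
position: [0.4679, -0.3398, 0.1913]
orientation: [[1.0, -0.004, 0.0], [-0.004, -1.0, -0.0], [0.0, 0.0, -1.0]]
contact_force: [-0.3, -0.2, -1.3]
width: 0.0425
t 32.43 pos [ 0.4679 -0.3398  0.1913] yaw -0.24 w 0.0425 F [-0.3 -0.2 -1.3] tilt [ 0.0001 -0.    ]
twist 0.003 then offset [-0.0004  0.001   0.0028] rows 0.1
```

```bash
python3 -m creep '[{"offset":[0,0.001,0.001],"twist":0},{"offset":[0,0,0.001],"twist":0},{"offset":[0,0,0],"twist":0},{"offset":[0,0,0],"twist":0}]'
python3 -m creep '[{"offset":[0,0,0.0008],"twist":0},{"offset":[0,0,0],"twist":0},{"offset":[0,0,0],"twist":0}]'
```

```text
clock: 32.77
position: [0.4677, -0.3408, 0.1892]
orientation: [[1.0, -0.004, 0.0], [-0.004, -1.0, -0.0], [0.0, 0.0, -1.0]]
contact_force: [-0.0, -0.2, -1.6]
width: 0.0423
clock: 33.02
position: [0.4678, -0.3408, 0.1887]
orientation: [[1.0, -0.004, 0.0], [-0.004, -1.0, -0.0], [0.0, 0.0, -1.0]]
contact_force: [-1.0, 0.2, 3.6]
width: 0.0424
```

The strop has touched down at the expected height. Release and retreat.

```bash
python3 -m creep '[{"offset":[0,0,0],"twist":0},{"offset":[0,0,0],"twist":0},{"offset":[0,0,0],"twist":0},{"offset":[0,0,0],"twist":0}]' 0.054
python3 -m creep '[{"offset":[0,0,-0.005],"twist":0},{"offset":[0,0,-0.015],"twist":0},{"offset":[0,0,-0.03],"twist":0},{"offset":[0,0,-0.04],"twist":0},{"offset":[0,0,-0.04],"twist":0},{"offset":[0,0,-0.04],"twist":0},{"offset":[-0.02,0.03,-0.02],"twist":0},{"offset":[-0.03,0.04,0],"twist":0},{"offset":[-0.03,0.04,0],"twist":0},{"offset":[-0.01,0.04,0],"twist":0},{"offset":[0,0.02,0],"twist":0},{"offset":[0,0,0],"twist":0},{"offset":[0,0,0],"twist":0}]' 0.085
python3 -c "from h import *
go(.4675,-.3408,.1885,-.4)
s=shot('scene','s22');crop(s,90,200,350,384,3,'s22c');t=shot('top','t22');crop(t,240,80,440,260,4,'t22R');crop(t,90,60,290,250,4,'t22L')"
```

```text
clock: 33.35
position: [0.4677, -0.3408, 0.1884]
orientation: [[1.0, -0.004, 0.0], [-0.004, -1.0, 0.0], [0.0, -0.0, -1.0]]
contact_force: [-1.2, -0.1, -0.0]
width: 0.0539
clock: 34.43
position: [0.3863, -0.4982, 0.3783]
orientation: [[1.0, -0.007, -0.0], [-0.007, -1.0, 0.0], [-0.0, -0.0, -1.0]]
contact_force: [0.8, 1.1, -0.5]
width: 0.0849
t 34.43 pos [ 0.3863 -0.4982  0.3783] yaw -0.38 w 0.0849 F [ 0.8  1.1 -0.5] tilt [-0.      0.0003]
twist 0.000 then offset [ 0.0801 -0.1579  0.1898] rows 6.3
```

View pics/s22c.png

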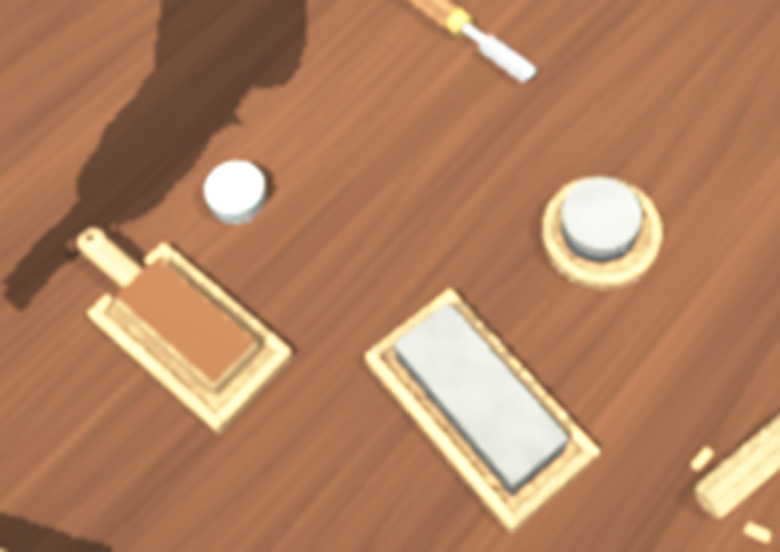

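View pics/t22R.png

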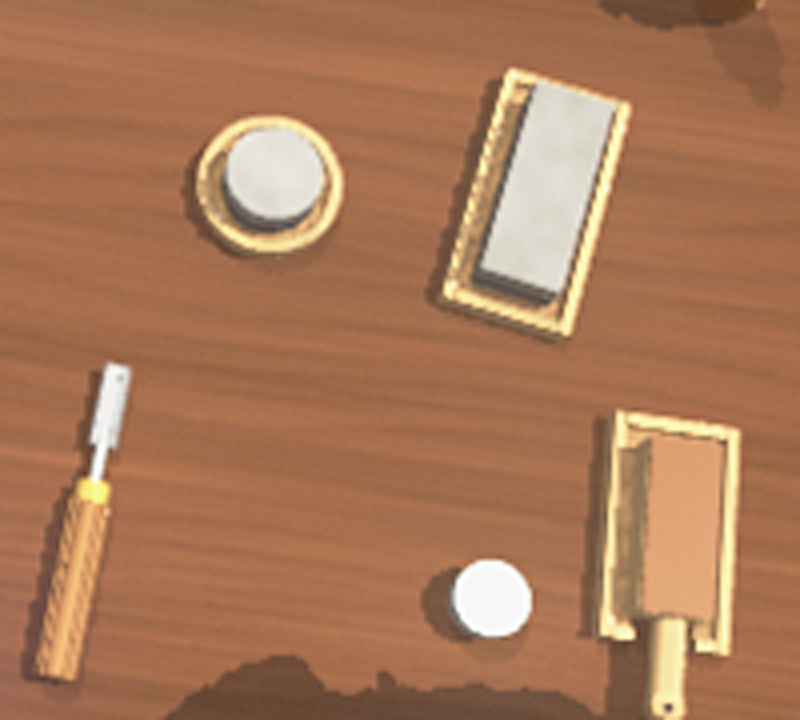

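View pics/t22L.png

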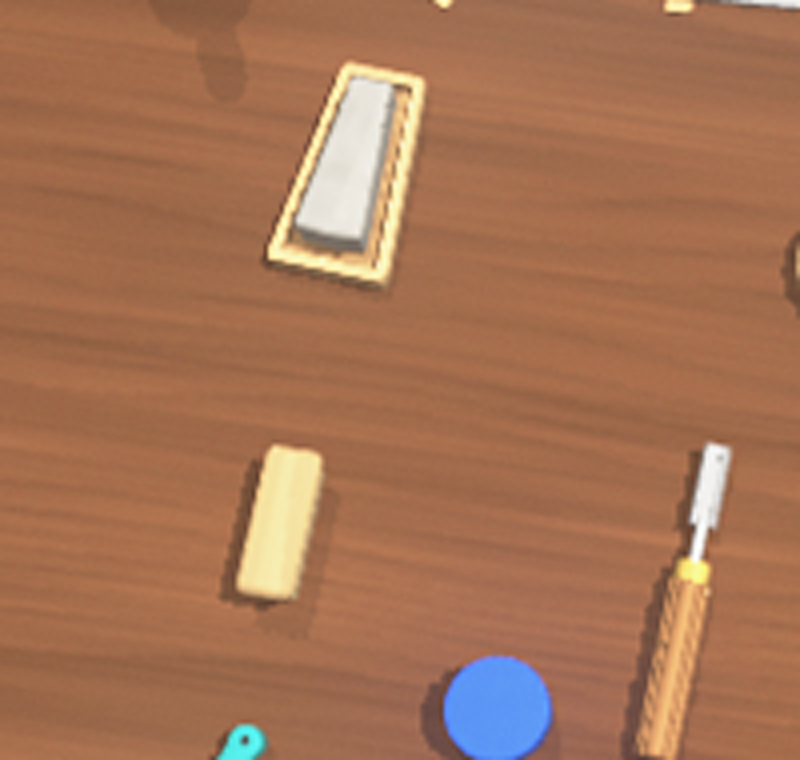

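All four are in their trays, the handle passes through the gap, and the gouge (105,365–680) and tin (491,597) are unmoved. Now a numeric check of strop and stones.

Run:
```python
from m import *
t=load("t22");s=load("s22");w=t
R=lambda c:((c[0]+.5)/4-.5+240,(c[1]+.5)/4-.5+80)
L=lambda c:((c[0]+.5)/4-.5+90,(c[1]+.5)/4-.5+60)
S=lambda c:((c[0]+.5)/3-.5+90,(c[1]+.5)/3-.5+200)
def f(n,P,F,z,c):
    X=np.array([plane(t,F(p),z) for p in P]);d=X[0]+X[3]-X[1]-X[2];print(n,np.round(X.mean(0)*1000,1),"yaw",round(np.degrees(np.arctan2(d[1],d[0])),1),"tray",c)
f("strop",[(650,432),(640,614),(712,622),(724,437)],R,.033,"477,-341,-0.4")
f("bench",[(536,82),(478,272),(556,296),(615,103)],R,.036,"673,-248,-10.3")
f("slip",[(350,79),(295,232),(364,243),(396,82)],L,.033,"672,244.5,-4.2")
print("round",np.round(plane(t,R((274,175)),.036)*1000,1),"tray 657,-83")
for n,a,b in(("round",R((274,175)),S((601,213))),("strop far",R((650,432)),S((258,341))),("strop far2",R((724,437)),S((213,382))),("bench far",R((536,82)),S((568,436))),("bench far2",R((615,103)),S((513,486)))):
    x,g=tri(t,a,s,b);print(n,np.round(x*1000,1),round(g*1000,1))
```

```text
strop [ 475.6 -339.7   33. ] yaw -0.2 tray 477,-341,-0.4
bench [ 670.1 -246.5   36. ] yaw -11.2 tray 673,-248,-10.3
slip [668.5 242.3  33. ] yaw -2.8 tray 672,244.5,-4.2
round [652.5 -82.9  36. ] tray 657,-83
round [653.6 -82.6  34.4] 1.1
strop far [ 527.9 -318.4   33. ] 0.2
strop far2 [ 528.8 -359.8   38.9] 2.4
bench far [ 738.6 -234.4   35.7] 1.3
bench far2 [ 731.5 -283.8   35.8] 0.0
```

```bash
python3 -c "
from bench import arm
print(arm.observe()['clock'],arm.sign_off())"
```

```text
the job is handed in; nothing more can be done
34.5333 None
```

The large stone, round stone, slip stone and strop are each in their own tray, placed in the order you listed. I handed the job in at 34.5 s of the 104 s allowed. Each piece was lowered until the force reading showed it touching the cork, at 4–10 N, and only then released.

- **Position:** the last overhead picture puts all four within about 4.5 mm of their tray centres, against 8 mm of clearance. The strop's handle goes out through the gap.
- **Height:** measured from two views, the tops of the large and round stones are at 34–36 mm, where 36 mm is expected on the cork. The slip stone's height was not measured after placing.
- **Left alone:** the gouge, tin, blue disc, turquoise paddle and wood block look unmoved in the last pictures. I checked this by eye only.

Some measurements disagreed:
- **Overhead and wrist cameras:** they differed by 2–5 mm along x. I averaged them or used relative positions within one view.
- **Strop:** one front corner triangulated at 39 mm instead of 33 mm, with 2.4 mm between the two sight lines. The other front corner gave exactly 33 mm, so I took it as a misread pixel.
- **Early two-view heights:** these mostly came out about 1–6 mm low. A few of the first points were further out (6–19 mm, low or high) and were not used for the grasps.

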